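# Load two specimen tubes into a V-groove carrier and bolt them in

## Robot

A 6-joint arm with a two-finger parallel gripper is mounted at the origin on the work surface. World frame = base frame: x ahead of the robot, y to its left, z up, the work surface at z = 0. Lengths are in m, angles in rad, forces in N, time in s.
With the tool pointing down it reaches from about 0.425 to 0.95 m from the base axis. Payload 3.5 kg.
Tool frame: the origin (TCP) lies on the centre line of the jaws, within the pads' length; the fingertips stand 25 mm ahead of it and the grasp point (between the pads) lies 6 mm ahead of it (ctrl.finger_overhang is the distance from the TCP to the fingertips, in m); z points along the fingers, y is the line along which they close (so a half turn about z gives the same grasp; the last joint's range is limited). The gripper opens to 85 mm and grips with 20 to 120 N. Pads are 22 mm wide; open, the fingers measure 114 mm over their backs; the gripper's body (76 mm by 85 mm) begins 54 mm behind the grasp point. The pads swing forward as they close: fully open they stand 13 mm farther back than shut.
Start: joints at [-1.48, 0.286, 1.577, -0, 1.279, -0.15], TCP at [0.161, -0.656, 0.228] pointing down, gripper open.
Joint ranges: [-2.77, 2.77], [-0.9, 2.22], [0.21, 2.48], [-1.53, 4.67], [0.24, 2.81], [-2.84, 2.84]. Speed limits (rad/s): [2.79, 2.79, 3.14, 3.14, 3.14, 3.14].

## Interface

Orientations are given as a unit quaternion [x, y, z, w].
In Python, from plant import get_state, imaging, job, ctrl gives the robot as it stands.
- The arm moves only by the tool jog_arm, never from a script. Its argument "increments" is a list of rows, each an object of numbers: "dx", "dy", "dz": the shift along the world's x, y, z each as a share of 12 cm, from -1 to 1; "ax", "ay", "az": the turn, a rotation vector about the world's x, y, z each as a share of pi/2 rad, from -1 to 1; "gripper": the gripper command: -1 is shut, 1 is fully open, values between are in proportion. A call has 1 to 10 rows; each row is the pose to reach, as a shift and turn from the pose commanded when the call began; what a row does not reach only later rows make up. A row lasts 1/10 s, in which the tool goes at most 50 mm and 8.59 degrees, less where a joint would pass 70% of its speed; a pose out of reach is approached as far as the arm can. A call with a number of a shift or a turn outside -1 to 1 is refused whole. A call with a gripper value outside its range is refused whole. The fingers move at their own pace and stop on an object; "force" is the grip in N (left out, the last holds). Time passes only in rows, so rows that repeat a pose let the fingers close. It gives the time, the measured TCP pose, the force, the opening and the grip force at its end, in the units of the state.
- get_state(): the state, without advancing time (a new reading comes with each control period).
- imaging.read_camera(name): name is "scene" or "top"; returns a dict with "frame" (384x512x3 uint8, blue, green, red), "depth" (384x512 float32, m along the optical axis (not along the pixel's ray), 0 where there is no reading), "camera_matrix" (3x3 intrinsics, pixels), "extrinsics" (4x4, takes a point from camera to world coordinates). Camera axes: x right, y up, looking along -z (the intrinsics and any distortion apply to the point x, -y, -z); pixel columns grow to the right and rows downward; lengths in m; the calibration is good to about 2 mm. A picture is of the moment at which its call begins.
- job.sign_off(): hands the job in; it is judged then, once.
The state is a dict: "time": time; "qpos": joint angles; "dq": joint speeds; "joint_efforts": joint torques, N m; "eef_pos": TCP position; "tcp_rot": TCP orientation; "contact_force": force on the tool from outside, world axes, zero at the start; "wrist_torque": the same for the moment, N m; "opening": opening from 0.0 (shut) to 1.0 (fully open); "finger_force": force on a finger pad.
Only numpy, scipy, OpenCV 4.12 (cv2) and the standard library are available. Lean on these libraries where they do the work, as an engineer would, in place of code of your own. Each camera call takes 0.05 s, during which the arm holds its last target. There are 200 camera calls.

## Task

Lay the two tall specimen tubes on their sides in the two V-grooves of the carrier, one tube to a groove, caps away from the bolt and each slid along its groove until its foot is right against the end stop; set them in gently, without dropping or banging them. Then slide the carrier's bolt fully home over their feet into its keeper. Leave the short tube and the jar standing where they are.

Things in the scene. Friction and masses are not known exactly. Their poses are not given: they have to be found in the camera images.
- tube_a: Closed specimen tube standing upright on its flat foot: white cylinder 30 mm in diameter, 140 mm tall, the top 18 mm a ribbed grey cap 34 mm in diameter. 60 to 130 g, centre of mass about 57 mm from the foot. Origin: centre of the foot's underside; z runs from foot to cap. May be gripped anywhere along its side. One of the two to load; either groove will do.
- tube_b: Closed specimen tube standing upright on its flat foot: white cylinder 30 mm in diameter, 140 mm tall, the top 18 mm a ribbed grey cap 34 mm in diameter. 60 to 130 g, centre of mass about 57 mm from the foot. Origin: centre of the foot's underside; z runs from foot to cap. The other one to load, the same as the first.
- tube_short: Closed specimen tube standing upright on its flat foot: white cylinder 30 mm in diameter, 90 mm tall, the top 18 mm a ribbed grey cap 34 mm in diameter. About 58 g. Origin: centre of the foot's underside; z runs from foot to cap. Bystander. The three tubes stand in a row across the bench, in any order, 70 mm or more apart.
- jar: Low specimen jar, 52 mm in diameter and 55 mm high, standing upright beyond the tubes; origin at the centre of its underside. A bystander: leave it.
- carrier: Metal carrier fixed to the bench: base 10 mm thick, 160 mm wide (y), reaching from x = -82 to +122 mm. Origin: on the bench, midway between its two grooves, in the plane of the end stops' front faces. x runs along the grooves from the open (cap) side to the bolt's side: leftwards (+y) and somewhat away from the robot. End stops: plates 50 mm wide, 6 mm thick, top 74 mm above the bench.
- supports (a point): On the base, midway between the outer pair of V-notched supports, 68 mm before the stops (carrier x = -0.068); the inner pair is at x = -0.020. Each is 8 mm thick, a 90 degree V with lips 62 mm above the bench and 42 mm apart. From 72 mm before the stops outwards only air is under and beside a laid tube: room for fingers.
- groove_left (a point): Where the centre of a tube's foot comes when fully seated in the groove on the carrier's +y side: on the seated tube's axis, 62 mm above the bench, 42 mm to +y of the carrier's middle, in the end stop's front face. Axes as the carrier's; the seated tube lies along -x from here, its cap end overhanging.
- groove_right (a point): The same for the groove on the carrier's -y side, 42 mm to -y of the middle.
- keeper (a point): Centre of the eye that the bolt's rod enters, 86 mm above the bench, in the keeper: a post 23 mm wide and 99 mm high between the grooves, 34 to 46 mm before the stops. A like post 100 to 110 mm behind the stops guides the rod's tail.
- bolt (a joint): Travel of the bolt in m: starts drawn back (0 to 0.008), 0.036 is fully home. Slides along the carrier's -x with about 3.5 N of friction and stays where left. A 10 mm rod with a cross blade 118 mm wide, underside 82 mm above the bench; its front edge goes from 12 mm behind the stops' front faces (at 0) to 24 mm before them, over the feet, 5 mm above seated tubes.
- bolt_grip (a point): On the axis of the bolt's upright grip, a steel pin 14 mm in diameter standing from 91 to 125 mm above the bench; the point is at 110 mm and moves with the bolt: 62 mm behind the stops when drawn back, 26 mm when home. Can be pinched from above or pushed.
There are look-alikes about, which are no part of the job. What is shaped like the tube_a but red is not meant.

How it is judged:
On the way:
1. both tall tubes lie in the grooves with their feet against the stops while the bolt is still drawn back ((((x of tube_a in the frame of groove_left between -0.002 and 0.003 m and y of tube_a in the frame of groove_left between -0.003 and 0.003 m and z of tube_a in the frame of groove_left between -0.003 and 0.003 m and angle between the z axis of tube_a and the x axis of carrier, either way round below 0.05 rad) and (x of tube_b in the frame of groove_right between -0.002 and 0.003 m and y of tube_b in the frame of groove_right between -0.003 and 0.003 m and z of tube_b in the frame of groove_right between -0.003 and 0.003 m and angle between the z axis of tube_b and the x axis of carrier, either way round below 0.05 rad)) or ((x of tube_a in the frame of groove_right between -0.002 and 0.003 m and y of tube_a in the frame of groove_right between -0.003 and 0.003 m and z of tube_a in the frame of groove_right between -0.003 and 0.003 m and angle between the z axis of tube_a and the x axis of carrier, either way round below 0.05 rad) and (x of tube_b in the frame of groove_left between -0.002 and 0.003 m and y of tube_b in the frame of groove_left between -0.003 and 0.003 m and z of tube_b in the frame of groove_left between -0.003 and 0.003 m and angle between the z axis of tube_b and the x axis of carrier, either way round below 0.05 rad))) and value of joint bolt below 0.015 m), for 0.2 s.
At the end, for the whole second after the job is handed in: Each of the two grooves holds one tall tube at rest: the centre of its foot within 3 mm sideways and in height of the groove's point and at most 2 mm from the end stop, its axis within 0.05 rad of the groove; and the bolt is slid at least 33 of its 36 mm ((((x of tube_a in the frame of groove_left between -0.002 and 0.003 m and y of tube_a in the frame of groove_left between -0.003 and 0.003 m and z of tube_a in the frame of groove_left between -0.003 and 0.003 m and angle between the z axis of tube_a and the x axis of carrier, either way round below 0.05 rad) and (x of tube_b in the frame of groove_right between -0.002 and 0.003 m and y of tube_b in the frame of groove_right between -0.003 and 0.003 m and z of tube_b in the frame of groove_right between -0.003 and 0.003 m and angle between the z axis of tube_b and the x axis of carrier, either way round below 0.05 rad)) or ((x of tube_a in the frame of groove_right between -0.002 and 0.003 m and y of tube_a in the frame of groove_right between -0.003 and 0.003 m and z of tube_a in the frame of groove_right between -0.003 and 0.003 m and angle between the z axis of tube_a and the x axis of carrier, either way round below 0.05 rad) and (x of tube_b in the frame of groove_left between -0.002 and 0.003 m and y of tube_b in the frame of groove_left between -0.003 and 0.003 m and z of tube_b in the frame of groove_left between -0.003 and 0.003 m and angle between the z axis of tube_b and the x axis of carrier, either way round below 0.05 rad))) and value of joint bolt above 0.033 m and linear speed of each of tube_a, tube_b below 0.02 m/s); the robot touches nothing.
It fails at once if a tall tube is let fall into a groove (foot faster than 0.35 m/s within 40 mm of its seat) ((distance between tube_a and groove_left below 0.04 m and linear speed of tube_a above 0.35 m/s) or (distance between tube_a and groove_right below 0.04 m and linear speed of tube_a above 0.35 m/s) or (distance between tube_b and groove_left below 0.04 m and linear speed of tube_b above 0.35 m/s) or (distance between tube_b and groove_right below 0.04 m and linear speed of tube_b above 0.35 m/s)).
It fails at once if the short tube is shifted by more than 30 mm or tipped (distance of tube_short from where it was at the start of the episode above 0.03 m or angle between tube_short's own z axis and vertical above 0.35 rad).
It fails at once if the jar is shifted by more than 30 mm or tipped (distance of jar from where it was at the start of the episode above 0.03 m or angle between jar's own z axis and vertical above 0.35 rad).
It fails at once if a tall tube is dropped or banged against the carrier (more than 50 N) (contact force between any of tube_a, tube_b and carrier above 50 N).
It also fails if it takes over 72 s, if anything falls off the work surface, if the arm or the gripper's body presses on something with over 40 N, if the wrist force passes 120 N, or if a joint passes its speed limit or range.

## Working session

There is one attempt and no reset: what is moved stays moved. The work goes in short steps, Python scripts to look and compute and a tool call to move; the robot and the scene stay as the last step left them, time stands still between calls to the robot, and variables do not carry over. Pictures are saved under pics/ and viewed, at most 10 in all, crops included, and the job is handed in when it is done.

Besides the shell and the picture viewer there is one more tool, called after "Request:" as name(argument=value, ...) on one line, values as JSON. jog_arm: Moves the arm, as the interface text tells. Shift numbers are shares of 12 cm and turn numbers shares of pi/2 rad, none past 1 either way. Its arguments: {"type":"object","properties":{"increments":{"type":"array"},"force":{"type":"number"}},"required":["increments"]}

```bash
mkdir -p pics; cat > h.py <<'E'
import numpy as np, cv2
from plant import get_state, imaging, job, ctrl
def cam(n):
    c=imaging.read_camera(n); return c
def pts(c):
    d=c["depth"]; K=np.array(c["camera_matrix"]); E=np.array(c["extrinsics"])
    v,u=np.mgrid[:d.shape[0],:d.shape[1]]
    P=np.stack([(u-K[0,2])/K[0,0]*d,-(v-K[1,2])/K[1,1]*d,-d],-1)
    W=P@E[:3,:3].T+E[:3,3]; W[d==0]=np.nan
    return W
E
python3 - <<'E'
from h import *
s=get_state(); print(s["time"],s["eef_pos"],s["tcp_rot"],s["opening"],ctrl.finger_overhang)
for n in("scene","top"):
    c=cam(n); np.savez("pics/"+n+"0.npz",**c); cv2.imwrite(f"pics/{n}0.png",c["frame"])
    print(n,np.round(c["camera_matrix"],1).tolist(),np.round(c["extrinsics"],3).tolist(),[k for k in c])
E
```

```text
0.0 [ 0.16095812 -0.65484801  0.22703312] [ 9.92759171e-01  1.20116056e-01  4.74247441e-05 -1.16606352e-03] 0.997502648697104 0.025
scene [[372.0, 0.0, 259.3], [0.0, 372.0, 190.7], [0.0, 0.0, 1.0]] [[-0.615, -0.418, 0.669, 1.211], [0.788, -0.303, 0.536, 0.416], [-0.021, 0.857, 0.515, 0.558], [0.0, 0.0, 0.0, 1.0]] ['frame', 'depth', 'camera_matrix', 'extrinsics']
top [[365.3, 0.0, 250.5], [0.0, 365.3, 200.0], [0.0, 0.0, 1.0]] [[0.01, 0.993, -0.121, 0.533], [-1.0, 0.012, 0.02, -0.037], [0.021, 0.121, 0.992, 0.945], [0.0, 0.0, 0.0, 1.0]] ['frame', 'depth', 'camera_matrix', 'extrinsics']
```

View pics/scene0.png

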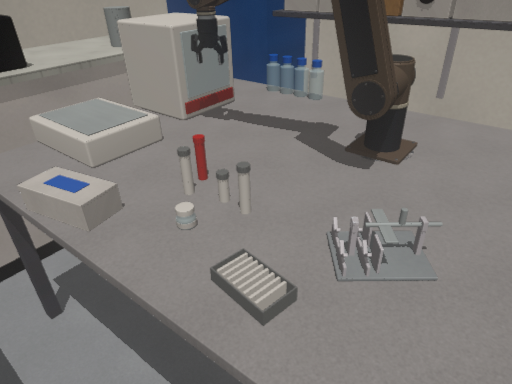

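View pics/top0.png

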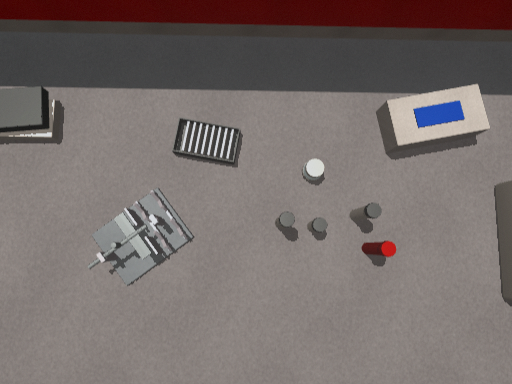

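The scene view shows two tall white tubes at (187,172) and (244,188), the short tube at (223,187), the red look-alike at (201,157), the jar at (186,216) and the carrier at (380,245). In the top view the caps are at (372,210), (287,219) and (319,225, short), with red at (388,248). The carrier is at (142,235), with the rod's tail at its lower left.

```bash
python3 - <<'E'
from h import *
T=dict(np.load("pics/top0.npz")); S=dict(np.load("pics/scene0.npz"))
for n,c,box in(("top",T,(75,170,410,300)),("scene",S,(150,120,460,290))):
    x0,y0,x1,y1=box; W=pts(c)
    # isolated things by height over bench
    m=((W[...,2]>0.03)&(W[...,0]>0.2)&(W[...,0]<.95)&(abs(W[...,1])<.6)).astype(np.uint8); m[:y0]=0;m[y1:]=0;m[:,:x0]=0;m[:,x1:]=0
    k,l,st,ce=cv2.connectedComponentsWithStats(m)
    for i in range(1,k):
        if st[i,4]<40: continue
        q=W[l==i]; col=c["frame"][l==i].mean(0)
        zt=np.percentile(q[:,2],97); t=q[q[:,2]>zt-.008]
        r=cv2.minEnclosingCircle(t[:,:2].astype(np.float32))
        print(n,ce[i].round(),"n",st[i,4],"ztop",zt.round(4),"topc",np.round(r[0],4),round(r[1],4),"mean",t[:,:2].mean(0).round(4),col.round())
    im=cv2.resize(c["frame"][y0:y1,x0:x1],None,fx=2.35,fy=2.35,interpolation=cv2.INTER_CUBIC); cv2.imwrite(f"pics/{n}crop.png",im)
# carrier: base edge and posts in top
W=pts(T); sub=W[180:295,80:200].reshape(-1,3); 
for lo,hi in((.006,.014),(.055,.066),(.070,.078),(.082,.094),(.095,.103),(.115,.13)):
    q=sub[(sub[:,2]>lo)&(sub[:,2]<hi)]; 
    if len(q)>2: print(lo,hi,len(q),q.mean(0).round(4),np.round(cv2.minAreaRect(q[:,:2].astype(np.float32)*1000),1) if False else cv2.minAreaRect(q[:,:2].astype(np.float32)*1000))
E
```

```text
top [314. 173.] n 115 ztop 0.0577 topc [ 0.718  -0.2142] 0.0212 mean [ 0.7129 -0.2143] [182. 186. 185.]
top [168. 213.] n 213 ztop 0.0621 topc [0.6072 0.1497] 0.067 mean [0.6076 0.1481] [136. 134. 140.]
top [153. 223.] n 354 ztop 0.1001 topc [0.5906 0.1708] 0.0129 mean [0.5906 0.1704] [138. 136. 139.]
top [367. 211.] n 360 ztop 0.1416 topc [ 0.6138 -0.3279] 0.0177 mean [ 0.6135 -0.3275] [86. 90. 93.]
top [125. 238.] n 1092 ztop 0.1177 topc [0.5291 0.248 ] 0.0061 mean [0.5303 0.2478] [147. 148. 146.]
top [285. 219.] n 239 ztop 0.1419 topc [ 0.5913 -0.1339] 0.0177 mean [ 0.591  -0.1335] [101. 105. 106.]
top [318. 224.] n 204 ztop 0.0921 topc [ 0.5832 -0.2175] 0.0178 mean [ 0.5832 -0.2166] [ 97. 101. 102.]
top [153. 244.] n 130 ztop 0.0757 topc [0.532  0.1784] 0.0246 mean [0.5313 0.1788] [116. 114. 116.]
top [381. 248.] n 376 ztop 0.1416 topc [ 0.5284 -0.358 ] 0.0177 mean [ 0.5284 -0.3572] [ 30.  32. 130.]
scene [200. 152.] n 381 ztop 0.1403 topc [ 0.5286 -0.3548] 0.0172 mean [ 0.5309 -0.3517] [ 50.  53. 129.]
scene [185. 165.] n 439 ztop 0.1404 topc [ 0.6133 -0.325 ] 0.0177 mean [ 0.61
[... 996 characters left out ...]
0.055 0.066 185 [0.5812 0.1819 0.0594] ((555.77783203125, 216.71353149414062), (134.34552001953125, 179.63735961914062), 37.36669158935547)
0.07 0.078 132 [0.5648 0.2066 0.0741] ((545.4095458984375, 216.2938232421875), (118.39229583740234, 126.62559509277344), 74.4744873046875)
0.082 0.094 806 [0.545  0.2295 0.0879] ((548.6732788085938, 241.80755615234375), (113.87850189208984, 175.54200744628906), 10.3303804397583)
0.095 0.103 115 [0.5489 0.2252 0.0985] ((547.0096435546875, 228.13523864746094), (22.999610900878906, 156.1642303466797), 37.26033020019531)
0.115 0.13 37 [0.5303 0.248  0.1236] ((530.1629638671875, 248.7798614501953), (11.066815376281738, 12.840130805969238), 1.0310523509979248)
```

View pics/topcrop.png

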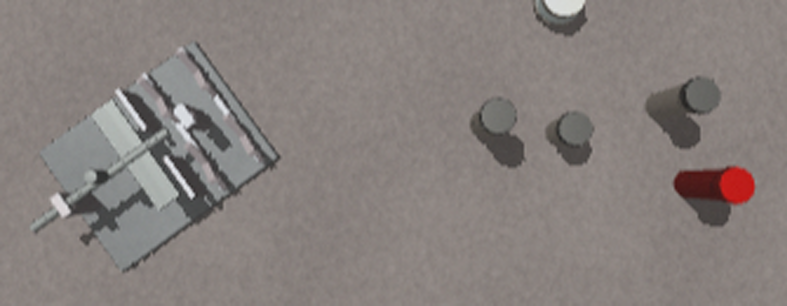

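View pics/scenecrop.png

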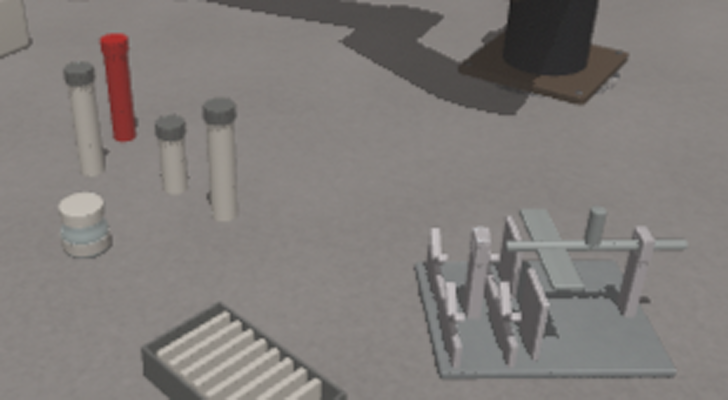

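Candidates in the scene view: (187,172) and (244,188) are white with grey caps. Their tops measure z≈0.14 in both views, so these are tube_b and tube_a. (223,187) is the short tube at 0.09 and (201,157) is the red look-alike. The enlarged crops confirm this. Carrier yaw comes out at about 127.3° with its origin near (0.5665, 0.203).

Request:
jog_arm(increments=[{"dx": 0.4, "dy": 0.2, "dz": 0.3, "az": 0.1, "gripper": 1}, {"dx": 0.8, "dy": 0.5, "dz": 0.5, "az": 0.2}, {"dx": 1, "dy": 0.8, "dz": 0.5, "az": 0.3}, {"dx": 1, "dy": 1, "dz": 0.5, "az": 0.4}, {"dx": 1, "dy": 1, "dz": 0.5, "az": 0.5}], force=60)

```text
$.increments[0]: bad value
```

Request:
jog_arm(increments=[{"dx": 0.4, "dy": 0.2, "dz": 0.3, "ax": 0, "ay": 0, "az": 0.1, "gripper": 1}, {"dx": 0.8, "dy": 0.5, "dz": 0.5, "ax": 0, "ay": 0, "az": 0.2, "gripper": 1}, {"dx": 1, "dy": 0.8, "dz": 0.5, "ax": 0, "ay": 0, "az": 0.3, "gripper": 1}, {"dx": 1, "dy": 1, "dz": 0.5, "ax": 0, "ay": 0, "az": 0.4, "gripper": 1}, {"dx": 1, "dy": 1, "dz": 0.5, "ax": 0, "ay": 0, "az": 0.5, "gripper": 1}], force=60)

```text
time: 0.6
eef_pos: [0.2834, -0.5315, 0.2888]
tcp_rot: [0.877, 0.48, 0.001, -0.0]
contact_force: [-0.7, -0.2, -0.4]
opening: 0.999
finger_force: 0.0
```

```bash
python3 -c "
from h import *
s=get_state();print(s['time'],s['qpos'].round(4) if hasattr(s['qpos'],'round') else s['qpos'],s['eef_pos'],s['tcp_rot'])"
```

```text
0.6 [-1.2496e+00  8.7500e-02  1.6953e+00  1.1000e-03  1.3599e+00 -6.8070e-01] [ 0.2834489  -0.53149399  0.28881655] [ 8.77187172e-01  4.80147993e-01  6.16035761e-04 -4.35456114e-04]
```

Request:
jog_arm(increments=[{"dx": 0.3, "dy": 0.3, "dz": 0, "ax": 0, "ay": 0, "az": 0, "gripper": 1}, {"dx": 0.6, "dy": 0.6, "dz": 0, "ax": 0.1, "ay": 0, "az": 0, "gripper": 1}, {"dx": 0.8, "dy": 0.8, "dz": 0, "ax": 0.2, "ay": 0, "az": 0, "gripper": 1}, {"dx": 0.8, "dy": 0.8, "dz": 0, "ax": 0.25, "ay": 0, "az": 0, "gripper": 1}, {"dx": 0.8, "dy": 0.8, "dz": 0, "ax": 0.25, "ay": 0, "az": 0, "gripper": 1}])

```text
time: 1.1
eef_pos: [0.3771, -0.4398, 0.2861]
tcp_rot: [0.863, 0.466, 0.093, -0.173]
contact_force: [0.1, -0.2, -0.5]
opening: 1.001
finger_force: 0.0
```

```bash
cat > kin.py <<'E'
import numpy as np
from scipy.spatial.transform import Rotation as R
from scipy.optimize import least_squares
lo=np.array([-2.77,-.9,.21,-1.53,.24,-2.84]);hi=np.array([2.77,2.22,2.48,4.67,2.81,2.84])
def fk(q,p):
    a,b,off,d1,L,e,s4=p
    Rz=lambda t:R.from_rotvec([0,0,t]); Ry=lambda t:R.from_rotvec([0,t,0])
    A=Rz(q[0])*Ry(q[1]); x=Rz(q[0]).apply([e,off,d1])+A.apply([0,0,a])
    A=A*Ry(q[2]); x=x+A.apply([0,0,b])
    A=A*Rz(s4*q[3])*Ry(q[4])*Rz(q[5])*Rz(np.pi/2)
    return x+A.apply([0,0,L]),A
E
python3 - <<'E'
from h import *; from kin import *
s=get_state(); print(s['time'],np.round(s['qpos'],4),s['eef_pos'])
D=[([-1.48,.286,1.577,0,1.279,-.15],[.16095812,-.65484801,.22703312],[.992759,.120116,0,-.001166]),
([-1.2496,.0875,1.6953,.0011,1.3599,-.6807],[.2834489,-.531494,.28881655],[.877187,.480148,.0006,-.0004]),
(s['qpos'],s['eef_pos'],s['tcp_rot'])]
for q,x,r in D:
  for s4 in(1,-1):
    _,A=fk(q,(.43,.59,.1,.3,.3,0,s4)); print(s4,A.as_quat().round(3),np.round(r,3),(A.inv()*R.from_quat(r)).magnitude().round(3))
E
```

```text
1.1 [-1.1123  0.2202  1.5864  0.1709  1.6925 -0.542 ] [ 0.37705377 -0.43976942  0.28610573]Traceback (most recent call last):
  File "<stdin>", line 8, in <module>
AttributeError: 'float' object has no attribute 'round'
```

```bash
cat > d.py <<'E'
D=[([-1.48,.286,1.577,0,1.279,-.15],[.16095812,-.65484801,.22703312],[.992759,.120116,0,-.001166]),
([-1.2496,.0875,1.6953,.0011,1.3599,-.6807],[.2834489,-.531494,.28881655],[.877187,.480148,.0006,-.0004])]
E
python3 - <<'E'
from h import *; from kin import *; from d import D
s=get_state(); D=D+[(s['qpos'],s['eef_pos'],s['tcp_rot'])]
for s4 in(1,-1):
  print(s4,[round(float((fk(q,(.43,.59,.1,.3,.3,0,s4))[1].inv()*R.from_quat(r)).magnitude()),3) for q,x,r in D])
  f=lambda p:np.concatenate([np.concatenate([fk(q,[*p,s4])[0]-x]) for q,x,r in D]+[[.02*p[5]]])
  S=least_squares(f,[.43,.59,.1,.3,.3,0]); print(S.x.round(4),abs(S.fun).max())
E
```

```text
1 [0.002, 0.0, 0.0]
[ 0.4344  0.5892  0.101   0.2309  0.2507 -0.0199] 0.0003970119050709814
-1 [0.002, 0.002, 0.342]
[ 0.3976  0.5772  0.124   0.1707  0.155  -0.0121] 0.03909317205413976
```

```bash
cat >> kin.py <<'E'
P=(.4344,.5892,.101,.2309,.2507,-.0199,1)
def ik(x,A,q0):
    best=None
    for k in range(3):
        g=np.clip(np.array(q0)+(0 if k==0 else np.random.default_rng(k).normal(0,.6,6)),lo+.01,hi-.01)
        def f(q):
            y,B=fk(q,P); return np.r_[(y-x)*3,(B.inv()*A).as_rotvec()]
        S=least_squares(f,g,bounds=(lo,hi))
        if best is None or S.cost<best.cost-1e-6: best=S
    return best.x,np.sqrt(2*best.cost)
def frame(z,y): y=y-z*(y@z); y=y/np.linalg.norm(y); return R.from_matrix(np.stack([np.cross(y,z),y,z],1))
def dirs(psi,al,sg):
    h=np.array([np.cos(psi),np.sin(psi),0]);k=np.array([0,0,1.]);y=sg*np.cross(k,h)
    return frame(np.cos(al)*h-np.sin(al)*k,y), frame(-np.cos(al)*k-np.sin(al)*h,y)
yaw=np.deg2rad(127.3);u=np.array([np.cos(yaw),np.sin(yaw),0]);v=np.array([-u[1],u[0],0])
O=np.array([.5666,.2035,0])
TB=np.array([.6135,-.3265,0]);TA=np.array([.5907,-.1325,0])
G=.1
def laypt(side,zz=.062,dx=0): return O-u*(G+dx)+side*.042*v+[0,0,zz]
E
python3 - <<'E'
from kin import *
m=lambda q:np.minimum(q-lo,hi-q).min()
for sg in(1,-1):
  for al in(35,50,65,80):
    al_=np.deg2rad(al)
    out=[]
    Lay=dirs(yaw+np.pi,al_,sg)[1]
    for side in(1,-1):
        q,e=ik(laypt(side)-.006*Lay.as_matrix()[:,2],Lay,[.3,.4,1.6,1,1.2,-.5]); out.append((round(e,3),round(m(q),2),q.round(2).tolist()))
    print(sg,al,"lay",out)
    for T,n,ps in((TB,"b",(-52.7,-28,0,30)),(TA,"a",(-52.7,-30,0))):
      for p in ps:
        A=dirs(np.deg2rad(p),al_,sg)[0]
        q,e=ik(T+[0,0,G]-.006*A.as_matrix()[:,2],A,[-.5,.4,1.8,.5,1,-1]); 
        if e<.01: print("  ",n,p,round(m(q),2),q.round(2).tolist())
E
```

```text
1 35 lay [(np.float64(0.0), np.float64(0.81), [-0.18, 0.51, 1.67, 0.4, 1.45, -0.98]), (np.float64(0.0), np.float64(1.0), [-0.09, 0.64, 1.48, 0.44, 1.48, -0.89])]
1 50 lay [(np.float64(0.0), np.float64(0.9), [-0.22, 0.63, 1.58, 0.52, 1.65, -1.03]), (np.float64(0.0), np.float64(1.09), [-0.14, 0.76, 1.39, 0.57, 1.68, -0.93])]
   b -52.7 0.1 [-0.55, 0.21, 2.01, -0.76, 0.34, -0.55]
   b -28 0.01 [-0.68, 0.17, 2.06, 0.52, 0.25, -2.22]
   a -52.7 0.3 [-0.21, 0.09, 2.15, -0.96, 0.54, -0.11]
   a -30 0.0 [-0.34, -0.0, 2.25, -0.53, 0.24, -0.91]
   a 0 0.0 [-0.53, -0.01, 2.26, 0.9, 0.42, -2.84]
1 65 lay [(np.float64(0.0), np.float64(0.96), [-0.25, 0.76, 1.5, 0.62, 1.85, -1.05]), (np.float64(0.0), np.float64(0.93), [-0.17, 0.88, 1.31, 0.7, 1.88, -0.95])]
   b -52.7 0.36 [-0.58, 0.26, 1.88, -0.25, 0.6, -1.06]
   b -28 0.33 [-0.66, 0.24, 1.91, 0.14, 0.57, -1.84]
   b 0 0.23 [-0.74, 0.27, 1.87, 0.45, 0.72, -2.61]
   a -52.7 0.42 [-0.28, 0.11, 2.05, -0.42, 0.66, -0.64]
   a -30 0.31 [-0.36, 0.06, 2.11, -0.13, 0.55, -1.31]
   a 0 0.36 [-0.47, 0.05, 2.12, 0.34, 0.61, -2.29]
1 80 lay [(np.float64(0.0),
[... 1752 characters left out ...]
.52, 0.97, -0.03]
   a -52.7 0.34 [-0.28, 0.11, 2.05, -0.42, 0.66, 2.5]
   a -30 0.31 [-0.36, 0.06, 2.11, -0.13, 0.55, 1.84]
   a 0 0.36 [-0.47, 0.05, 2.12, 0.34, 0.61, 0.85]
-1 80 lay [(np.float64(0.0), np.float64(0.75), [-0.27, 0.88, 1.44, 0.73, 2.05, 2.09]), (np.float64(0.0), np.float64(0.63), [-0.19, 0.99, 1.24, 0.84, 2.06, 2.21])]
   b -52.7 0.66 [-0.62, 0.36, 1.72, -0.07, 0.9, 1.91]
   b -28 0.65 [-0.65, 0.35, 1.73, 0.03, 0.89, 1.39]
   b 0 0.69 [-0.68, 0.36, 1.72, 0.14, 0.93, 0.82]
   b 30 0.78 [-0.7, 0.39, 1.67, 0.19, 1.02, 0.26]
   a -52.7 0.55 [-0.35, 0.18, 1.93, -0.12, 0.88, 2.21]
   a -30 0.53 [-0.38, 0.16, 1.95, -0.03, 0.85, 1.74]
   a 0 0.52 [-0.42, 0.16, 1.96, 0.09, 0.87, 1.1]
```

```bash
cat >> kin.py <<'E'
G=.098; AL=np.deg2rad(55); GR,LAY=dirs(yaw+np.pi,AL,1)
def tcp(pt,A,back=0): return np.array(pt)-(.006+back)*A.as_matrix()[:,2]
def delta(x,A,s=None):
    if s is None:
        from plant import get_state; s=get_state()
    r=(A*R.from_quat(s['tcp_rot']).inv()).as_rotvec()
    print("d",((x-np.array(s['eef_pos']))/.12).round(3),"a",(r/(np.pi/2)).round(3))
E
python3 - <<'E'
from kin import *
from plant import get_state
s=get_state(); print("now",s['eef_pos']); q=np.array(s['qpos'])
W=[("hi",tcp(TB+[0,0,G],GR,.11)+[0,0,.1],GR),("pre",tcp(TB+[0,0,G],GR,.11),GR),("grasp",tcp(TB+[0,0,G],GR),GR),("lift",tcp(TB+[0,0,G+.15],GR),GR)]
for k in range(1,6):
    f=k/5; A=R.from_rotvec((LAY*GR.inv()).as_rotvec()*f)*GR
    W.append((f"tr{k}",(1-f)*tcp(TB+[0,0,G+.15],GR)+f*tcp(laypt(1,.15,.02),LAY),A))
W+= [("above",tcp(laypt(1,.1,.01),LAY),LAY),("lay",tcp(laypt(1),LAY),LAY)]
for n,x,A in W:
    q,e=ik(x,A,q); print(n,x.round(4),round(e,4),q.round(2),np.minimum(q-lo,hi-q).min().round(2))
delta(W[0][1],GR)
E
```

```text
now [ 0.37705377 -0.43976942  0.28610573]
hi [ 0.5732 -0.2736  0.293 ] 0.0 [-0.52 -0.1   1.96 -0.34  0.74 -0.98] 0.5
pre [ 0.5732 -0.2736  0.193 ] 0.0 [-0.52 -0.01  2.05 -0.43  0.57 -0.86] 0.33
grasp [ 0.6114 -0.3238  0.1029] 0.0 [-0.56  0.23  1.97 -0.53  0.41 -0.78] 0.17
lift [ 0.6114 -0.3238  0.2529] 0.0 [-0.56  0.05  1.87 -0.34  0.66 -1.  ] 0.42
tr1 [ 0.6107 -0.243   0.233 ] 0.0 [-0.49  0.11  1.79 -0.15  0.98 -1.07] 0.69
tr2 [ 0.6099 -0.1621  0.2131] 0.0 [-0.42  0.21  1.7   0.01  1.25 -1.08] 0.78
tr3 [ 0.6092 -0.0813  0.1932] 0.0 [-0.37  0.32  1.62  0.17  1.49 -1.06] 0.86
tr4 [ 6.084e-01 -5.000e-04  1.733e-01] 0.0 [-0.31  0.45  1.56  0.35  1.68 -1.02] 0.92
tr5 [0.6077 0.0803 0.1534] 0.0 [-0.25  0.59  1.51  0.56  1.84 -0.98] 0.97
above [0.6016 0.0882 0.1034] 0.0 [-0.24  0.63  1.54  0.55  1.77 -1.02] 0.94
lay [0.5956 0.0962 0.0654] 0.0 [-0.23  0.67  1.56  0.55  1.72 -1.04] 0.92
d [1.634 1.385 0.058] a [-0.633 -0.169  0.762]
```

Request:
jog_arm(increments=[{"dx": 0.4, "dy": 0.3, "dz": 0.3, "ax": -0.1, "ay": -0.03, "az": 0.12, "gripper": 0.5}, {"dx": 0.8, "dy": 0.6, "dz": 0.3, "ax": -0.16, "ay": -0.05, "az": 0.2, "gripper": 0.5}, {"dx": 1, "dy": 0.8, "dz": 0.3, "ax": -0.24, "ay": -0.07, "az": 0.3, "gripper": 0.5}, {"dx": 1, "dy": 1, "dz": 0.3, "ax": -0.32, "ay": -0.09, "az": 0.38, "gripper": 0.5}, {"dx": 1, "dy": 1, "dz": 0.3, "ax": -0.38, "ay": -0.1, "az": 0.46, "gripper": 0.5}, {"dx": 1, "dy": 1, "dz": 0.3, "ax": -0.38, "ay": -0.1, "az": 0.46, "gripper": 0.5}])

```text
time: 1.7
eef_pos: [0.4974, -0.3184, 0.3253]
tcp_rot: [0.66, 0.745, -0.039, 0.087]
contact_force: [-0.2, -0.1, -0.6]
opening: 0.749
finger_force: 0.0
```

```bash
python3 -c "
from kin import *
delta(tcp(TB+[0,0,G],GR,.11)+[0,0,.06],GR)"
```

```text
d [ 0.631  0.373 -0.603] a [-0.268 -0.071  0.321]
```

Request:
jog_arm(increments=[{"dx": 0.3, "dy": 0.2, "dz": 0, "ax": -0.07, "ay": -0.02, "az": 0.08, "gripper": 0.5}, {"dx": 0.55, "dy": 0.37, "dz": -0.1, "ax": -0.13, "ay": -0.04, "az": 0.16, "gripper": 0.5}, {"dx": 0.63, "dy": 0.37, "dz": -0.3, "ax": -0.2, "ay": -0.055, "az": 0.24, "gripper": 0.5}, {"dx": 0.63, "dy": 0.37, "dz": -0.5, "ax": -0.268, "ay": -0.071, "az": 0.321, "gripper": 0.5}, {"dx": 0.63, "dy": 0.37, "dz": -0.6, "ax": -0.268, "ay": -0.071, "az": 0.321, "gripper": 0.5}, {"dx": 0.63, "dy": 0.37, "dz": -0.6, "ax": -0.268, "ay": -0.071, "az": 0.321, "gripper": 0.5}])

```text
time: 2.3
eef_pos: [0.5699, -0.2734, 0.248]
tcp_rot: [0.427, 0.855, -0.132, 0.264]
contact_force: [-1.1, -0.1, -0.2]
opening: 0.752
finger_force: 0.0
```

```bash
python3 -c "
from kin import *
delta(tcp(TB+[0,0,G],GR,.11),GR)
delta(tcp(TB+[0,0,G],GR,.0),GR)"
```

```text
d [ 0.027 -0.001 -0.458] a [-0.006 -0.005  0.005]
d [ 0.346 -0.42  -1.209] a [-0.006 -0.005  0.005]
```

Request:
jog_arm(increments=[{"dx": 0.03, "dy": 0, "dz": -0.25, "ax": 0, "ay": 0, "az": 0, "gripper": 0.5}, {"dx": 0.03, "dy": 0, "dz": -0.44, "ax": 0, "ay": 0, "az": 0, "gripper": 0.5}, {"dx": 0.1, "dy": -0.1, "dz": -0.62, "ax": 0, "ay": 0, "az": 0, "gripper": 0.5}, {"dx": 0.18, "dy": -0.2, "dz": -0.8, "ax": 0, "ay": 0, "az": 0, "gripper": 0.5}, {"dx": 0.22, "dy": -0.26, "dz": -0.9, "ax": 0, "ay": 0, "az": 0, "gripper": 0.5}, {"dx": 0.24, "dy": -0.28, "dz": -0.95, "ax": 0, "ay": 0, "az": 0, "gripper": 0.5}, {"dx": 0.24, "dy": -0.28, "dz": -0.95, "ax": 0, "ay": 0, "az": 0, "gripper": 0.5}])

```text
time: 3.0
eef_pos: [0.6016, -0.3096, 0.1388]
tcp_rot: [0.428, 0.853, -0.132, 0.267]
contact_force: [-0.5, 0.7, 0.2]
opening: 0.749
finger_force: 0.0
```

```bash
python3 - <<'E'
from kin import *; from h import *
delta(tcp(TB+[0,0,G],GR,.0),GR)
c=cam("scene"); cv2.imwrite("pics/g1.png",cv2.resize(c["frame"][60:260,120:320],None,fx=3,fy=3))
E
```

```text
d [ 0.081 -0.118 -0.299] a [-0.004 -0.001  0.006]
```

View pics/g1.png

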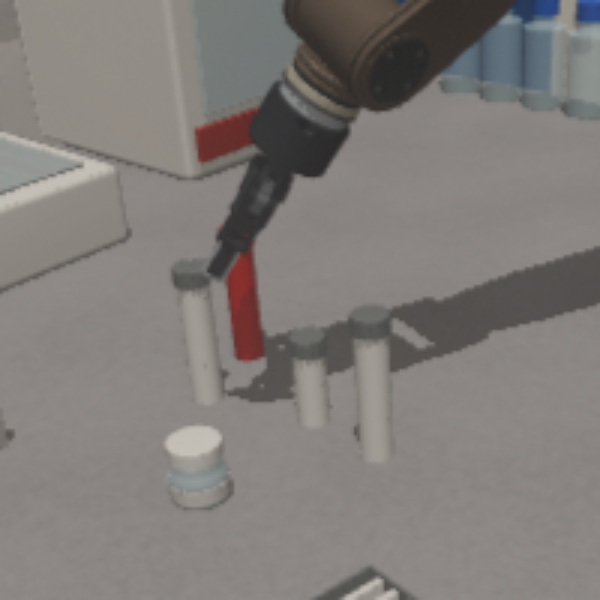

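The gripper is coming down on tube_b, with its cap at crop (190,272). It is clear of the red tube at (245,300) and the short tube at (310,380).

Request:
jog_arm(increments=[{"dx": 0.04, "dy": -0.06, "dz": -0.15, "ax": 0, "ay": 0, "az": 0.005, "gripper": 0.5}, {"dx": 0.08, "dy": -0.115, "dz": -0.3, "ax": 0, "ay": 0, "az": 0.005, "gripper": 0.5}, {"dx": 0.08, "dy": -0.115, "dz": -0.3, "ax": 0, "ay": 0, "az": 0.005, "gripper": 0.5}, {"dx": 0.08, "dy": -0.115, "dz": -0.3, "ax": 0, "ay": 0, "az": 0.005, "gripper": -1}, {"dx": 0.08, "dy": -0.115, "dz": -0.3, "ax": 0, "ay": 0, "az": 0.005, "gripper": -1}, {"dx": 0.08, "dy": -0.115, "dz": -0.3, "ax": 0, "ay": 0, "az": 0.005, "gripper": -1}, {"dx": 0.08, "dy": -0.115, "dz": -0.3, "ax": 0, "ay": 0, "az": 0.005, "gripper": -1}, {"dx": 0.08, "dy": -0.115, "dz": -0.3, "ax": 0, "ay": 0, "az": 0.005, "gripper": -1}], force=60)

```text
time: 3.85
eef_pos: [0.6123, -0.3232, 0.1049]
tcp_rot: [0.424, 0.855, -0.131, 0.269]
contact_force: [-1.3, -1.9, 5.3]
opening: 0.304
finger_force: 59.9
```

Request:
jog_arm(increments=[{"dx": 0, "dy": 0, "dz": 0.1, "ax": 0, "ay": 0, "az": 0, "gripper": -1}, {"dx": 0, "dy": 0, "dz": 0.4, "ax": 0, "ay": 0, "az": 0, "gripper": -1}, {"dx": 0, "dy": 0, "dz": 0.7, "ax": 0, "ay": 0, "az": 0, "gripper": -1}, {"dx": 0, "dy": 0, "dz": 1, "ax": 0, "ay": 0, "az": 0, "gripper": -1}, {"dx": 0, "dy": 0, "dz": 1, "ax": 0, "ay": 0, "az": 0, "gripper": -1}])

```text
time: 4.35
eef_pos: [0.6136, -0.3236, 0.2305]
tcp_rot: [0.424, 0.854, -0.131, 0.273]
contact_force: [0.3, 0.7, 0.1]
opening: 0.3
finger_force: 59.9
```

Request:
jog_arm(increments=[{"dx": 0, "dy": 0.2, "dz": 0.2, "ax": 0, "ay": 0, "az": 0, "gripper": -1}, {"dx": 0, "dy": 0.5, "dz": 0.45, "ax": 0, "ay": 0, "az": 0, "gripper": -1}, {"dx": 0, "dy": 0.8, "dz": 0.6, "ax": 0, "ay": 0, "az": 0, "gripper": -1}, {"dx": 0, "dy": 1, "dz": 0.6, "ax": 0, "ay": 0, "az": 0, "gripper": -1}, {"dx": 0, "dy": 1, "dz": 0.6, "ax": 0, "ay": 0, "az": 0, "gripper": -1}])

```text
time: 4.85
eef_pos: [0.6107, -0.1993, 0.2936]
tcp_rot: [0.423, 0.856, -0.13, 0.266]
contact_force: [-0.5, -0.8, -1.7]
opening: 0.3
finger_force: 60.1
```

```bash
python3 - <<'E'
from kin import *; from h import *
s=get_state();q=np.array(s['qpos']); print(q.round(2))
delta(tcp(laypt(1,.15,.02),LAY),LAY)
W=pts(cam("scene")); x=np.array(s['eef_pos']); 
# tube points: near grasp line; axis by PCA
gp=x+.006*R.from_quat(s['tcp_rot']).as_matrix()[:,2]
m=(np.hypot(W[...,0]-gp[0],W[...,1]-gp[1])<.03)&(W[...,2]>gp[2]-.12)&(W[...,2]<gp[2]-.03); Q=W[m]
c=Q.mean(0); d=np.linalg.svd(Q-c)[2][0]; print("gp",gp.round(4),len(Q),"axis",(d*np.sign(d[2])).round(3),"zmin",np.percentile(Q[:,2],1).round(4))
E
```

```text
[-0.35 -0.05  1.91 -0.43  0.8  -0.78]
d [-0.025  2.329 -1.168] a [ 0.789  0.605 -0.   ]
gp [ 0.6128 -0.202   0.2887] 338 axis [ 0.086 -0.059  0.995] zmin 0.1886
```

Request:
jog_arm(increments=[{"dx": 0, "dy": 0.15, "dz": 0, "ax": 0.05, "ay": 0.04, "az": 0, "gripper": -1}, {"dx": 0, "dy": 0.4, "dz": 0, "ax": 0.12, "ay": 0.09, "az": 0, "gripper": -1}, {"dx": 0, "dy": 0.7, "dz": 0, "ax": 0.19, "ay": 0.145, "az": 0, "gripper": -1}, {"dx": 0, "dy": 1, "dz": 0, "ax": 0.26, "ay": 0.2, "az": 0, "gripper": -1}, {"dx": 0, "dy": 1, "dz": 0, "ax": 0.33, "ay": 0.255, "az": 0, "gripper": -1}, {"dx": 0, "dy": 1, "dz": 0, "ax": 0.4, "ay": 0.305, "az": 0, "gripper": -1}, {"dx": 0, "dy": 1, "dz": 0, "ax": 0.4, "ay": 0.305, "az": 0, "gripper": -1}])

```text
time: 5.6
eef_pos: [0.6114, -0.0856, 0.2912]
tcp_rot: [0.444, 0.891, 0.042, -0.085]
contact_force: [0.9, -0.6, -1.7]
opening: 0.299
finger_force: 60.6
```

Request:
jog_arm(increments=[{"dx": 0, "dy": 0.15, "dz": 0, "ax": 0.07, "ay": 0.05, "az": 0, "gripper": -1}, {"dx": 0, "dy": 0.4, "dz": 0, "ax": 0.14, "ay": 0.1, "az": 0, "gripper": -1}, {"dx": 0, "dy": 0.7, "dz": 0, "ax": 0.21, "ay": 0.16, "az": 0, "gripper": -1}, {"dx": 0, "dy": 1, "dz": 0, "ax": 0.28, "ay": 0.21, "az": 0, "gripper": -1}, {"dx": 0, "dy": 1, "dz": 0, "ax": 0.35, "ay": 0.27, "az": 0, "gripper": -1}, {"dx": 0, "dy": 1, "dz": 0, "ax": 0.39, "ay": 0.3, "az": 0, "gripper": -1}, {"dx": 0, "dy": 1, "dz": 0, "ax": 0.39, "ay": 0.3, "az": 0, "gripper": -1}])

```text
time: 6.3
eef_pos: [0.6104, 0.0366, 0.2901]
tcp_rot: [0.396, 0.793, 0.203, -0.416]
contact_force: [-0.4, 0.1, -1.6]
opening: 0.298
finger_force: 60.9
```

```bash
cat > tube.py <<'E'
from kin import *; from h import *
def look(name,save=None,far=.115,near=.035):
    s=get_state(); gp=np.array(s['eef_pos'])+.006*R.from_quat(s['tcp_rot']).as_matrix()[:,2]
    c=cam(name); W=pts(c); D=W-gp; a=D@u; l=D@v
    m=(a>near)&(a<far)&(abs(l)<.025)&(abs(D[...,2])<.03)
    rows=[]
    for a0 in np.arange(near,far,.006):   # slices across the tube: circle of radius 15 mm
        k=m&(a>=a0)&(a<a0+.006)
        if k.sum()<8: continue
        L,Z=l[k],W[...,2][k]
        S=least_squares(lambda p:np.hypot(L-p[0],Z-p[1])-.015,[0,gp[2]],loss="soft_l1",f_scale=.001)
        rows.append((a0+.003,*S.x))
    rows=np.array(rows); fz=np.polyfit(rows[:,0],rows[:,2],1); fl=np.polyfit(rows[:,0],rows[:,1],1)
    am=(abs(l)<.012)&(abs(D[...,2])<.03)&(a>.05)&(a<.16)
    print(name,"gp",gp.round(4),"pitch slope",fz[0].round(4),"z at gp",fz[1].round(4),"yaw slope",fl[0].round(4),"lat at gp",fl[1].round(4),"foot a",np.percentile(a[am],98).round(4) if am.any() else None,len(rows))
    if save: cv2.imwrite(save,c["frame"])
    return c
E
python3 - <<'E'
from tube import *
look("top"); look("scene")
delta(tcp(laypt(1,.11,.015),LAY),LAY)
s=get_state();print((R.from_quat(s['tcp_rot'])*LAY.inv()).as_rotvec().round(4))
E
```

```text
top gp [0.6074 0.0405 0.2867] pitch slope 0.0509 z at gp 0.2838 yaw slope 0.0188 lat at gp -0.0001 foot a 0.0975 11
scene gp [0.6077 0.0407 0.2883] pitch slope 0.0459 z at gp 0.2859 yaw slope 0.0172 lat at gp -0.0003 foot a 0.1 11
d [-0.051  0.393 -1.499] a [ 0.003 -0.001  0.001]
[-0.0048  0.0023 -0.0016]
```

Request:
jog_arm(increments=[{"dx": -0.02, "dy": 0.15, "dz": -0.2, "ax": -0.024, "ay": -0.019, "az": -0.011, "gripper": -1}, {"dx": -0.04, "dy": 0.3, "dz": -0.4, "ax": -0.024, "ay": -0.019, "az": -0.011, "gripper": -1}, {"dx": -0.05, "dy": 0.39, "dz": -0.6, "ax": -0.024, "ay": -0.019, "az": -0.011, "gripper": -1}, {"dx": -0.05, "dy": 0.39, "dz": -0.8, "ax": -0.024, "ay": -0.019, "az": -0.011, "gripper": -1}, {"dx": -0.05, "dy": 0.39, "dz": -1, "ax": -0.024, "ay": -0.019, "az": -0.011, "gripper": -1}, {"dx": -0.05, "dy": 0.39, "dz": -1, "ax": -0.024, "ay": -0.019, "az": -0.011, "gripper": -1}])

```text
time: 7.0
eef_pos: [0.6032, 0.0848, 0.1719]
tcp_rot: [0.407, 0.8, 0.197, -0.394]
contact_force: [0.7, -0.2, -1.6]
opening: 0.296
finger_force: 60.6
```

```bash
python3 - <<'E'
from tube import *
look("top"); look("scene","pics/s2.png")
delta(tcp(laypt(1,.0647+.015,.01),LAY),LAY)
E
```

```text
top gp [0.6004 0.0886 0.1683] pitch slope -0.0092 z at gp 0.1659 yaw slope 0.0087 lat at gp -0.0006 foot a 0.0984 11
scene gp [0.6014 0.0884 0.1705] pitch slope 0.001 z at gp 0.1676 yaw slope -0.0012 lat at gp 0.0001 foot a 0.1003 11
d [-0.029  0.032 -0.771] a [0.026 0.019 0.011]
```

View pics/s2.png

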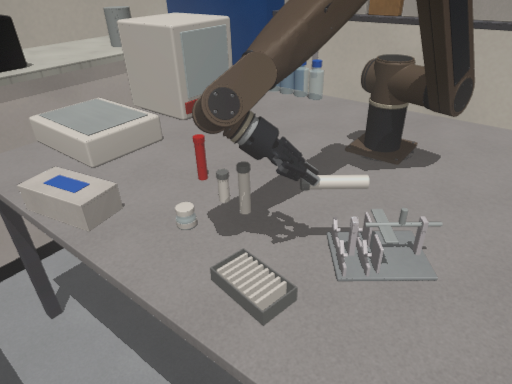

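Tube_b is held level at (340,182), above the carrier at (380,250), with its cap away from the bolt. Next I lower it.

Request:
jog_arm(increments=[{"dx": -0.01, "dy": 0.01, "dz": -0.1, "ax": 0, "ay": 0, "az": 0, "gripper": -1}, {"dx": -0.02, "dy": 0.02, "dz": -0.25, "ax": 0, "ay": 0, "az": 0, "gripper": -1}, {"dx": -0.03, "dy": 0.03, "dz": -0.4, "ax": 0, "ay": 0, "az": 0, "gripper": -1}, {"dx": -0.03, "dy": 0.03, "dz": -0.55, "ax": 0, "ay": 0, "az": 0, "gripper": -1}, {"dx": -0.03, "dy": 0.03, "dz": -0.65, "ax": 0, "ay": 0, "az": 0, "gripper": -1}, {"dx": -0.03, "dy": 0.03, "dz": -0.72, "ax": 0, "ay": 0, "az": 0, "gripper": -1}, {"dx": -0.03, "dy": 0.03, "dz": -0.77, "ax": 0, "ay": 0, "az": 0, "gripper": -1}, {"dx": -0.03, "dy": 0.03, "dz": -0.77, "ax": 0, "ay": 0, "az": 0, "gripper": -1}])

```text
time: 7.9
eef_pos: [0.6011, 0.0879, 0.0812]
tcp_rot: [0.406, 0.801, 0.198, -0.393]
contact_force: [0.0, -0.6, -1.5]
opening: 0.301
finger_force: 60.8
```

```bash
python3 - <<'E'
from tube import *
c=look("top",None,.075); look("scene",None,.075)
s=get_state(); gp=np.array(s['eef_pos'])+.006*R.from_quat(s['tcp_rot']).as_matrix()[:,2]; print("carrier coords of gp",((gp-O)@u).round(4),((gp-O)@v).round(4),gp[2].round(4))
W=pts(c); D=W-O; x=D@u;y=D@v;z=W[...,2]
m=(z>.070)&(z<.078)&(abs(y-(-.042))<.03)&(x>-.01)&(x<.012); print("right stop y",y[m].mean().round(4),"x rng",np.percentile(x[m],[5,95]).round(4),m.sum())
E
```

```text
top gp [0.5983 0.0917 0.0775] pitch slope 0.0365 z at gp 0.0724 yaw slope -0.0135 lat at gp 0.0006 foot a 0.1409 7
scene gp [0.5987 0.0917 0.0783] pitch slope 0.0401 z at gp 0.0729 yaw slope 0.0127 lat at gp -0.0014 foot a 0.1431 7
carrier coords of gp -0.1086 0.042 0.0788
right stop y -0.0412 x rng [-0.0009  0.005 ] 59
```

Request:
jog_arm(increments=[{"dx": 0, "dy": 0, "dz": -0.04, "ax": 0, "ay": 0, "az": 0, "gripper": -1}, {"dx": 0, "dy": 0, "dz": -0.07, "ax": 0, "ay": 0, "az": 0, "gripper": -1}, {"dx": 0, "dy": 0, "dz": -0.09, "ax": 0, "ay": 0, "az": 0, "gripper": -1}, {"dx": 0, "dy": 0, "dz": -0.1, "ax": 0, "ay": 0, "az": 0, "gripper": -1}, {"dx": 0, "dy": 0, "dz": -0.1, "ax": 0, "ay": 0, "az": 0, "gripper": -1}])

```text
time: 8.5
eef_pos: [0.6012, 0.0879, 0.0698]
tcp_rot: [0.406, 0.801, 0.198, -0.393]
contact_force: [-0.2, -0.3, -0.6]
opening: 0.299
finger_force: 60.7
```

Request:
jog_arm(increments=[{"dx": 0, "dy": 0, "dz": -0.01, "ax": 0, "ay": 0, "az": 0, "gripper": -1}, {"dx": 0, "dy": 0, "dz": -0.02, "ax": 0, "ay": 0, "az": 0, "gripper": -1}, {"dx": 0, "dy": 0, "dz": -0.02, "ax": 0, "ay": 0, "az": 0, "gripper": -1}])

```text
time: 8.8
eef_pos: [0.6014, 0.0878, 0.0677]
tcp_rot: [0.406, 0.801, 0.198, -0.393]
contact_force: [-0.5, -0.5, -0.1]
opening: 0.301
finger_force: 60.3
```

```bash
python3 - <<'E'
from tube import *
print(get_state()['contact_force'])
# supports as seen: compare top line of the tube in region between supports (x -.06..-.03 of carrier)
for n in("top","scene"):
    W=pts(cam(n)); D=W-O; x=D@u;y=D@v;z=W[...,2]
    for lo_,hi_ in((-.062,-.052),(-.052,-.040),(-.040,-.028),(-.018,-.008)):
        k=(x>lo_)&(x<hi_)&(abs(y-.042)<.012)&(z>.05); print(n,lo_,k.sum(),"top z",np.percentile(z[k],90).round(4) if k.sum()>5 else None, "y", y[k].mean().round(4))
E
```

```text
[-0.53355262 -0.48222985 -0.12269424]
top -0.062 42 top z 0.0789 y 0.0429
top -0.052 53 top z 0.0782 y 0.0424
top -0.04 52 top z 0.0785 y 0.0427
top -0.018 37 top z 0.0785 y 0.0423
scene -0.062 28 top z 0.0772 y 0.0371
scene -0.052 37 top z 0.0783 y 0.0358
scene -0.04 15 top z 0.0791 y 0.042
scene -0.018 38 top z 0.0778 y 0.0367
```

Request:
jog_arm(increments=[{"dx": 0, "dy": 0, "dz": -0.008, "ax": 0, "ay": 0, "az": 0, "gripper": -1}, {"dx": 0, "dy": 0, "dz": -0.012, "ax": 0, "ay": 0, "az": 0, "gripper": -1}, {"dx": 0, "dy": 0, "dz": -0.012, "ax": 0, "ay": 0, "az": 0, "gripper": -1}])

```text
time: 9.2
eef_pos: [0.6015, 0.0877, 0.0665]
tcp_rot: [0.406, 0.801, 0.198, -0.393]
contact_force: [-0.1, -1.3, 2.0]
opening: 0.298
finger_force: 59.9
```

Request:
jog_arm(increments=[{"dx": -0.01, "dy": 0.013, "dz": 0, "ax": 0, "ay": 0, "az": 0, "gripper": -1}, {"dx": -0.02, "dy": 0.027, "dz": 0, "ax": 0, "ay": 0, "az": 0, "gripper": -1}, {"dx": -0.03, "dy": 0.04, "dz": 0, "ax": 0, "ay": 0, "az": 0, "gripper": -1}, {"dx": -0.036, "dy": 0.048, "dz": 0, "ax": 0, "ay": 0, "az": 0, "gripper": -1}, {"dx": -0.036, "dy": 0.048, "dz": 0, "ax": 0, "ay": 0, "az": 0, "gripper": -1}], force=30)

```text
time: 9.7
eef_pos: [0.5968, 0.0937, 0.0664]
tcp_rot: [0.406, 0.801, 0.198, -0.393]
contact_force: [-1.2, -3.5, 2.3]
opening: 0.3
finger_force: 60.1
```

Request:
jog_arm(increments=[{"dx": -0.005, "dy": 0.007, "dz": 0, "ax": 0, "ay": 0, "az": 0, "gripper": -1}, {"dx": -0.01, "dy": 0.013, "dz": 0, "ax": 0, "ay": 0, "az": 0, "gripper": -1}, {"dx": -0.01, "dy": 0.013, "dz": 0, "ax": 0, "ay": 0, "az": 0, "gripper": -1}], force=20)

```text
time: 10.0
eef_pos: [0.5964, 0.0943, 0.0663]
tcp_rot: [0.407, 0.801, 0.197, -0.392]
contact_force: [0.3, -6.4, 2.7]
opening: 0.301
finger_force: 60.2
```

Request:
jog_arm(increments=[{"dx": -0.005, "dy": 0.007, "dz": 0, "ax": 0, "ay": 0, "az": 0, "gripper": -1}, {"dx": -0.005, "dy": 0.007, "dz": 0, "ax": 0, "ay": 0, "az": 0, "gripper": -1}], force=20)

```text
time: 10.2
eef_pos: [0.5964, 0.0943, 0.0664]
tcp_rot: [0.407, 0.802, 0.197, -0.391]
contact_force: [1.3, -7.9, 3.2]
opening: 0.302
finger_force: 60.2
```

Request:
jog_arm(increments=[{"dx": 0, "dy": 0, "dz": 0, "ax": 0, "ay": 0, "az": 0, "gripper": -0.3}, {"dx": 0, "dy": 0, "dz": 0, "ax": 0, "ay": 0, "az": 0, "gripper": -0.2}, {"dx": 0, "dy": 0, "dz": 0, "ax": 0, "ay": 0, "az": 0, "gripper": -0.1}, {"dx": 0, "dy": 0, "dz": 0, "ax": 0, "ay": 0, "az": 0, "gripper": 0}, {"dx": 0, "dy": 0, "dz": 0, "ax": 0, "ay": 0, "az": 0, "gripper": 0}])

```text
time: 10.7
eef_pos: [0.5951, 0.0966, 0.0659]
tcp_rot: [0.406, 0.801, 0.198, -0.393]
contact_force: [-0.1, -0.1, 0.1]
opening: 0.503
finger_force: 0.0
```

```bash
cat > seat.py <<'E'
from tube import *
def seat(side,names=("top","scene"),pic=None):
  for n in names:
    c=cam(n); W=pts(c); D=W-O; x=D@u;y=(D@v)-side*.042;z=W[...,2]
    out=[]
    for lo_,hi_ in((-.063,-.055),(-.055,-.047),(-.034,-.026),(-.015,-.007)):
        k=(x>lo_)&(x<hi_)&(abs(y)<.011)&(z>.064); 
        out.append((int(k.sum()),round(float(np.percentile(z[k],90)),4) if k.sum()>4 else None))
    # foot end vs stop front: along the top ridge
    k=(abs(y)<.008)&(z>.07)&(z<.084)&(x>-.05)&(x<.015); o=np.argsort(x[k]); print(n,"ridge z",out)
    X=x[k][o];Z=z[k][o]; print("  ",[(round(a*1000,1),round(b*1000,1)) for a,b in zip(X[::2],Z[::2]) if a>-.012])
    if pic: cv2.imwrite(pic+n+".png",cv2.resize(c["frame"][180:290,80:200] if n=="top" else c["frame"][190:300,310:450],None,fx=5,fy=5,interpolation=cv2.INTER_CUBIC))
E
python3 - <<'E'
from seat import *
print(get_state()['eef_pos'],get_state()['contact_force'],get_state()['opening'])
seat(1,pic="pics/r1")
E
```

```text
[0.59505953 0.09655778 0.06590947] [-0.11002101 -0.1067056   0.11238913] 0.5029178670718758
top ridge z [(30, 0.0783), (32, 0.0793), (29, 0.0801), (34, 0.0802)]
   [(np.float64(-11.6), np.float64(77.8)), (np.float64(-10.9), np.float64(75.9)), (np.float64(-10.2), np.float64(77.6)), (np.float64(-9.9), np.float64(81.7)), (np.float64(-8.9), np.float64(79.5)), (np.float64(-8.4), np.float64(77.8)), (np.float64(-7.8), np.float64(76.5)), (np.float64(-7.2), np.float64(78.7)), (np.float64(-6.5), np.float64(78.2)), (np.float64(-5.8), np.float64(79.8)), (np.float64(-4.9), np.float64(79.2)), (np.float64(-4.5), np.float64(81.1)), (np.float64(-3.3), np.float64(76.4)), (np.float64(-2.6), np.float64(76.9)), (np.float64(-2.2), np.float64(78.0)), (np.float64(-0.6), np.float64(73.4)), (np.float64(0.1), np.float64(76.8)), (np.float64(0.7), np.float64(71.2)), (np.float64(1.9), np.float64(73.3)), (np.float64(2.5), np.float64(73.0)), (np.float64(3.1), np.float64(75.3)), (np.float64(3.7), np.float64(70.7)), (np.float64(4.6), np.float64(72.0)), (np.float64(5.1), np.float64(70.9))]
scene ridge z [(21, 0.0778), (25, 0.078), (8, 0.0796), (26, 0.0795)]
   [(np.float64(-11.9), np.float64(77.8)), (np.float64(-10.4), np.float64(78.3)), (np.float64(-10.2), np.float64(80.7)), (np.float64(-8.1), np.float64(78.1)), (np.float64(-8.0), np.float64(74.8)), (np.float64(-7.6), np.float64(78.0)), (np.float64(-6.6), np.float64(79.6)), (np.float64(-5.3), np.float64(75.6)), (np.float64(-4.8), np.float64(78.4)), (np.float64(-3.5), np.float64(78.5)), (np.float64(-2.8), np.float64(78.9)), (np.float64(-1.6), np.float64(77.3)), (np.float64(-1.2), np.float64(80.2)), (np.float64(0.5), np.float64(78.5)), (np.float64(1.1), np.float64(76.2)), (np.float64(3.6), np.float64(74.8)), (np.float64(3.9), np.float64(72.8)), (np.float64(5.4), np.float64(75.6)), (np.float64(6.7), np.float64(73.6))]
```

View pics/r1top.png

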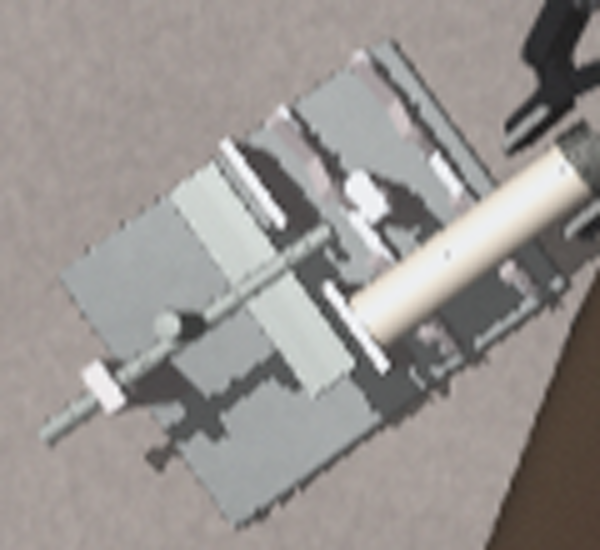

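Tube_b lies in the left groove with its foot end at crop (365,320), touching the stop plate. The depth ridge hints that the foot sits about 2 mm high. I back out, then measure it more exactly.

Request:
jog_arm(increments=[{"dx": 0, "dy": 0, "dz": 0, "ax": 0, "ay": 0, "az": 0, "gripper": 0.4}, {"dx": 0, "dy": 0, "dz": 0, "ax": 0, "ay": 0, "az": 0, "gripper": 0.4}, {"dx": 0.08, "dy": -0.11, "dz": 0.1, "ax": 0, "ay": 0, "az": 0, "gripper": 0.4}, {"dx": 0.2, "dy": -0.27, "dz": 0.24, "ax": 0, "ay": 0, "az": 0, "gripper": 0.4}, {"dx": 0.32, "dy": -0.43, "dz": 0.4, "ax": 0, "ay": 0, "az": 0, "gripper": 0.4}, {"dx": 0.41, "dy": -0.55, "dz": 0.6, "ax": 0, "ay": 0, "az": 0, "gripper": 0.4}, {"dx": 0.41, "dy": -0.55, "dz": 1, "ax": 0, "ay": 0, "az": 0, "gripper": 0.4}, {"dx": 0.41, "dy": -0.55, "dz": 1, "ax": 0, "ay": 0, "az": 0, "gripper": 0.4}])

```text
time: 11.6
eef_pos: [0.6479, 0.0288, 0.1939]
tcp_rot: [0.406, 0.803, 0.2, -0.387]
contact_force: [0.3, -0.0, 1.3]
opening: 0.702
finger_force: 0.0
```

```bash
cat >> seat.py <<'E'
def axis(side):
  # cylinder-axis fit (radius 15 mm) on the points of the tube's upper surface
  for n in("top","scene"):
    W=pts(cam(n)); D=W-O; x=D@u;y=(D@v)-side*.042;z=W[...,2]
    k=(x>-.118)&(x<-.004)&(abs(y)<.0145)&(z>.0635)&(z<.085)&~((abs(x+.068)<.007)|(abs(x+.02)<.007))
    X,Y,Z=x[k],y[k],z[k]
    f=lambda p:np.hypot(Y-p[0]-p[1]*X,Z-p[2]-p[3]*X)-.015
    S=least_squares(f,[0,0,.062,0],loss="soft_l1",f_scale=.001); J=np.sqrt(np.diag(np.linalg.inv(S.jac.T@S.jac))*np.mean(S.fun**2))
    print(n,int(k.sum()),"foot y,z",S.x[0].round(4),S.x[2].round(4),"slopes y,z",S.x[1].round(4),S.x[3].round(4),"+-",J.round(4))
    e=(abs(y)<.008)&(z>.055)&(x<-.11)&(x>-.16); 
    if e.sum()>5: print("   cap end x",np.percentile(x[e],[1,3]).round(4),e.sum())
E
python3 -c "
from seat import *
axis(1);print(get_state()['eef_pos'])"
```

```text
top 428 foot y,z 0.0015 0.0648 slopes y,z 0.0145 0.0439 +- [0.0004 0.0048 0.0002 0.0033]
   cap end x [-0.1411 -0.1402] 89
scene 319 foot y,z 0.0022 0.0648 slopes y,z 0.0219 0.0391 +- [0.0003 0.0044 0.0003 0.0035]
   cap end x [-0.1395 -0.1393] 59
[0.64539853 0.02962108 0.1880871 ]
```

Still about 2.8 mm high at the foot, with roughly 1.8 mm of sideways offset. The tube is riding up one wall of the inner V. I press the foot end gently down with the closed fingertips.

```bash
python3 -c "
from kin import *
ax=(LAY*GR.inv()).as_rotvec(); ax/=np.linalg.norm(ax)
A=R.from_rotvec(-ax*np.deg2rad(35))*LAY
z=A.as_matrix()[:,2];print(z.round(3))
tip=O-u*.028+v*.045+[0,0,.10]
x=tip-.025*z; print(x.round(4)); delta(x,A)
q,e=ik(x,A,[-.2,.6,1.5,.5,1.5,-1]);print(q.round(2),e)"
```

```text
[-0.207  0.272 -0.94 ]
[0.553  0.1472 0.1235]
d [-0.77   0.979 -0.538] a [-0.285 -0.212  0.011]
[-0.04  0.26  1.83  0.28  1.29 -0.8 ] 6.621101144002745e-16
```

Request:
jog_arm(increments=[{"dx": -0.15, "dy": 0.2, "dz": 0, "ax": -0.08, "ay": -0.06, "az": 0, "gripper": -1}, {"dx": -0.35, "dy": 0.45, "dz": 0, "ax": -0.15, "ay": -0.11, "az": 0, "gripper": -1}, {"dx": -0.55, "dy": 0.7, "dz": 0, "ax": -0.22, "ay": -0.16, "az": 0.01, "gripper": -1}, {"dx": -0.77, "dy": 0.98, "dz": -0.1, "ax": -0.285, "ay": -0.21, "az": 0.01, "gripper": -1}, {"dx": -0.77, "dy": 0.98, "dz": -0.25, "ax": -0.285, "ay": -0.21, "az": 0.01, "gripper": -1}, {"dx": -0.77, "dy": 0.98, "dz": -0.4, "ax": -0.285, "ay": -0.21, "az": 0.01, "gripper": -1}, {"dx": -0.77, "dy": 0.98, "dz": -0.5, "ax": -0.285, "ay": -0.21, "az": 0.01, "gripper": -1}, {"dx": -0.77, "dy": 0.98, "dz": -0.54, "ax": -0.285, "ay": -0.21, "az": 0.01, "gripper": -1}, {"dx": -0.77, "dy": 0.98, "dz": -0.54, "ax": -0.285, "ay": -0.21, "az": 0.01, "gripper": -1}])

```text
time: 12.6
eef_pos: [0.5514, 0.1473, 0.1198]
tcp_rot: [0.439, 0.881, 0.076, -0.16]
contact_force: [0.7, -0.3, -0.1]
opening: -0.001
finger_force: 0.0
```

Request:
jog_arm(increments=[{"dx": 0, "dy": 0, "dz": -0.06, "ax": 0, "ay": 0, "az": 0, "gripper": -1}, {"dx": 0, "dy": 0, "dz": -0.11, "ax": 0, "ay": 0, "az": 0, "gripper": -1}, {"dx": 0, "dy": 0, "dz": -0.14, "ax": 0, "ay": 0, "az": 0, "gripper": -1}, {"dx": 0, "dy": 0, "dz": -0.16, "ax": 0, "ay": 0, "az": 0, "gripper": -1}, {"dx": 0, "dy": 0, "dz": -0.17, "ax": 0, "ay": 0, "az": 0, "gripper": -1}, {"dx": 0, "dy": 0, "dz": -0.17, "ax": 0, "ay": 0, "az": 0, "gripper": -1}])

```text
time: 13.2
eef_pos: [0.5521, 0.1477, 0.1009]
tcp_rot: [0.439, 0.881, 0.076, -0.159]
contact_force: [-1.0, 0.2, -0.7]
opening: -0.003
finger_force: 0.0
```

Request:
jog_arm(increments=[{"dx": 0, "dy": 0, "dz": -0.015, "ax": 0, "ay": 0, "az": 0, "gripper": -1}, {"dx": 0, "dy": 0, "dz": -0.03, "ax": 0, "ay": 0, "az": 0, "gripper": -1}, {"dx": 0, "dy": 0, "dz": -0.03, "ax": 0, "ay": 0, "az": 0, "gripper": -1}])

```text
time: 13.5
eef_pos: [0.5519, 0.1477, 0.0972]
tcp_rot: [0.439, 0.881, 0.076, -0.159]
contact_force: [-0.2, 0.6, 0.9]
opening: -0.0
finger_force: 0.0
```

```bash
python3 -c "
from seat import *
axis(1);s=get_state();A=R.from_quat(s['tcp_rot']).as_matrix()[:,2];t=np.array(s['eef_pos'])+.025*A;print(s['contact_force'],'tip',((t-O)@u).round(4),((t-O)@v).round(4),t[2].round(4))"
```

```text
Traceback (most recent call last):
  File "seat.py", line 20, in axis
    S=least_squares(f,[0,0,.062,0],loss="soft_l1",f_scale=.001); J=np.sqrt(np.diag(np.linalg.inv(S.jac.T@S.jac))*np.mean(S.fun**2))
                                                                                   ~~~~~~~~~~~~~^^^^^^^^^^^^^^^
numpy.linalg.LinAlgError: Singular matrix
```

```bash
python3 - <<'E'
from h import *
c=cam("scene"); cv2.imwrite("pics/p1.png",cv2.resize(c["frame"][150:300,290:470],None,fx=4,fy=4,interpolation=cv2.INTER_CUBIC))
E
```

```text
(no output)
```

View pics/p1.png

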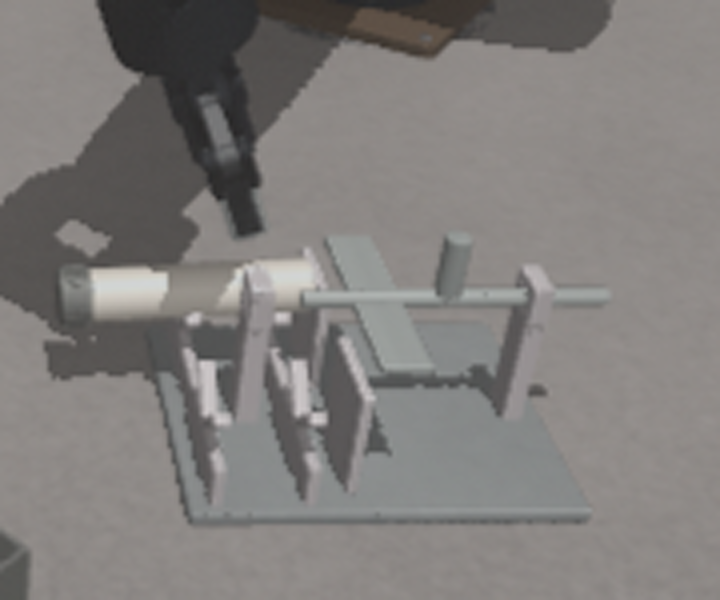

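The gripper tip, at crop (245,235), is not yet on the tube, whose top is at (245,265). I measure where the tip really is.

```bash
python3 - <<'E'
from tube import *
s=get_state();A=R.from_quat(s['tcp_rot']);p=np.array(s['eef_pos']);print(p.round(4),s['opening'])
for n in("scene","top"):
    c=cam(n);W=pts(c); T=A.inv().apply((W-p).reshape(-1,3)).reshape(W.shape)
    dark=c["frame"].max(-1)<75
    m=dark&(abs(T[...,0])<.03)&(abs(T[...,1])<.03)&(T[...,2]>-.06)&(T[...,2]<.06)&(W[...,2]>.05)
    q=T[m]; print(n,m.sum(),"tool-frame z pct",np.percentile(q[:,2],[50,90,97,99.5]).round(4)); t=m&(T[...,2]>np.percentile(q[:,2],90)); print("  tip tool",T[t].mean(0).round(4),"world",W[t].mean(0).round(4),"min z",np.nanmin(W[t][:,2]).round(4), "carrier",((W[t].mean(0)-O)@u).round(4),((W[t].mean(0)-O)@v).round(4))
for _ in(1,): axis_=None
W=pts(cam("scene"));D=W-O;x=D@u;y=D@v;z=W[...,2]
k=(x>-.115)&(x<-.003)&(z>.064)&(z<.085)&(abs(y-.042)<.02); print("tube y,z",y[k].mean(),np.percentile(z[k],95),k.sum())
E
```

```text
[0.552  0.1477 0.0973] -0.0027813743714792728
scene 69 tool-frame z pct [-0.0243 -0.0138 -0.0099 -0.0086]
  tip tool [-0.0002  0.0121 -0.0107] world [0.564  0.1519 0.1072] min z 0.103 carrier -0.0395 0.0333Traceback (most recent call last):
  File "<stdin>", line 7, in <module>
    return _quantile_unchecked(
        a, q, axis, out, overwrite_input, method, keepdims, weights)
    return _ureduce(a,
                    func=_quantile_ureduce_func,
    ...<5 lines>...
                    overwrite_input=overwrite_input,
                    method=method)
    r = func(a, **kwargs)
    result = _quantile(arr,
                       quantiles=q,
    ...<2 lines>...
                       out=out,
                       weights=wgt)
    slices_having_nans = np.isnan(arr[-1, ...])
                                  ~~~^^^^^^^^^
IndexError: index -1 is out of bounds for axis 0 with size 0
```

```bash
python3 - <<'E'
from tube import *
s=get_state();A=R.from_quat(s['tcp_rot']);p=np.array(s['eef_pos'])
c=cam("scene");W=pts(c);T=A.inv().apply((W-p).reshape(-1,3)).reshape(W.shape)
for r in range(200,222,2): print(r,[(int(c["frame"][r,k].mean()),*(W[r,k]*1000).round().astype(int),*(T[r,k]*1000).round().astype(int)) for k in(349,352,355)])
E
```

```text
200 [(50, np.int64(569), np.int64(146), np.int64(127), np.int64(0), np.int64(13), np.int64(-32)), (56, np.int64(566), np.int64(152), np.int64(127), np.int64(6), np.int64(14), np.int64(-30)), (128, np.int64(557), np.int64(155), np.int64(124), np.int64(12), np.int64(8), np.int64(-24))]
202 [(49, np.int64(572), np.int64(148), np.int64(124), np.int64(-2), np.int64(16), np.int64(-29)), (54, np.int64(568), np.int64(153), np.int64(124), np.int64(4), np.int64(16), np.int64(-27)), (127, np.int64(554), np.int64(154), np.int64(117), np.int64(11), np.int64(6), np.int64(-17))]
204 [(51, np.int64(571), np.int64(148), np.int64(118), np.int64(-3), np.int64(15), np.int64(-23)), (53, np.int64(566), np.int64(153), np.int64(117), np.int64(3), np.int64(14), np.int64(-20)), (116, np.int64(557), np.int64(156), np.int64(114), np.int64(9), np.int64(8), np.int64(-14))]
206 [(50, np.int64(571), np.int64(149), np.int64(114), np.int64(-4), np.int64(16), np.int64(-19)), (55, np.int64(564), np.int64(153), np.int64(111), np.int64(2), np.int64(12), np.int64(-14)), (84, np.int64(560), np.int64(158), np.int64(111), np
[... 1333 characters left out ...]
p.int64(-5), np.int64(3), np.int64(19)), (193, np.int64(550), np.int64(157), np.int64(79), np.int64(2), np.int64(4), np.int64(21))]
218 [(207, np.int64(560), np.int64(148), np.int64(75), np.int64(-12), np.int64(7), np.int64(19)), (187, np.int64(587), np.int64(165), np.int64(98), np.int64(-6), np.int64(39), np.int64(-3)), (182, np.int64(583), np.int64(171), np.int64(98), np.int64(0), np.int64(39), np.int64(-1))]
220 [(205, np.int64(566), np.int64(151), np.int64(74), np.int64(-13), np.int64(13), np.int64(20)), (156, np.int64(596), np.int64(170), np.int64(100), np.int64(-7), np.int64(49), np.int64(-6)), (179, np.int64(591), np.int64(174), np.int64(99), np.int64(-2), np.int64(47), np.int64(-2))]
```

The depth pixels show the fingertips ending right at the TCP (tool z ≈ −2 mm), not 25 mm ahead of it. That agrees with the 25 mm opening on a 30 mm tube, so I pinched it with the tips only, which explains the tilt. From here I use the measured tip position.

Request:
jog_arm(increments=[{"dx": -0.02, "dy": 0.03, "dz": 0, "ax": 0, "ay": 0, "az": 0, "gripper": -1}, {"dx": -0.04, "dy": 0.05, "dz": -0.05, "ax": 0, "ay": 0, "az": 0, "gripper": -1}, {"dx": -0.04, "dy": 0.05, "dz": -0.1, "ax": 0, "ay": 0, "az": 0, "gripper": -1}, {"dx": -0.04, "dy": 0.05, "dz": -0.13, "ax": 0, "ay": 0, "az": 0, "gripper": -1}, {"dx": -0.04, "dy": 0.05, "dz": -0.15, "ax": 0, "ay": 0, "az": 0, "gripper": -1}, {"dx": -0.04, "dy": 0.05, "dz": -0.15, "ax": 0, "ay": 0, "az": 0, "gripper": -1}])

```text
time: 14.35
eef_pos: [0.5469, 0.1536, 0.0787]
tcp_rot: [0.439, 0.881, 0.076, -0.16]
contact_force: [-1.1, 0.1, 0.1]
opening: 0.0
finger_force: 0.0
```

Request:
jog_arm(increments=[{"dx": 0, "dy": 0, "dz": -0.01, "ax": 0, "ay": 0, "az": 0, "gripper": -1}, {"dx": 0, "dy": 0, "dz": -0.02, "ax": 0, "ay": 0, "az": 0, "gripper": -1}, {"dx": 0, "dy": 0, "dz": -0.02, "ax": 0, "ay": 0, "az": 0, "gripper": -1}])

```text
time: 14.65
eef_pos: [0.5476, 0.1537, 0.0773]
tcp_rot: [0.439, 0.881, 0.077, -0.159]
contact_force: [0.5, -0.1, 0.6]
opening: -0.002
finger_force: 0.3
```

Request:
jog_arm(increments=[{"dx": 0, "dy": 0, "dz": -0.01, "ax": 0, "ay": 0, "az": 0, "gripper": -1}, {"dx": 0, "dy": 0, "dz": -0.02, "ax": 0, "ay": 0, "az": 0, "gripper": -1}, {"dx": 0, "dy": 0, "dz": -0.02, "ax": 0, "ay": 0, "az": 0, "gripper": -1}])

```text
time: 14.95
eef_pos: [0.548, 0.1541, 0.0763]
tcp_rot: [0.439, 0.881, 0.077, -0.159]
contact_force: [0.0, 1.2, 6.8]
opening: -0.002
finger_force: 3.2
```

Request:
jog_arm(increments=[{"dx": 0, "dy": 0, "dz": -0.01, "ax": 0, "ay": 0, "az": 0, "gripper": -1}, {"dx": 0, "dy": 0, "dz": -0.02, "ax": 0, "ay": 0, "az": 0, "gripper": -1}, {"dx": 0, "dy": 0, "dz": -0.02, "ax": 0, "ay": 0, "az": 0, "gripper": -1}])

```text
time: 15.25
eef_pos: [0.5482, 0.1543, 0.0758]
tcp_rot: [0.438, 0.881, 0.077, -0.16]
contact_force: [-5.3, -0.6, 13.6]
opening: 0.001
finger_force: 7.2
```

Request:
jog_arm(increments=[{"dx": 0, "dy": 0, "dz": 0.1, "ax": 0, "ay": 0, "az": 0, "gripper": -1}, {"dx": 0, "dy": 0, "dz": 0.4, "ax": 0, "ay": 0, "az": 0, "gripper": -1}, {"dx": 0, "dy": -0.2, "dz": 0.7, "ax": 0, "ay": 0, "az": 0, "gripper": 0.5}, {"dx": 0, "dy": -0.5, "dz": 1, "ax": 0, "ay": 0, "az": 0, "gripper": 0.5}, {"dx": 0, "dy": -0.9, "dz": 1, "ax": 0, "ay": 0, "az": 0, "gripper": 0.5}, {"dx": 0, "dy": -1, "dz": 1, "ax": 0, "ay": 0, "az": 0, "gripper": 0.5}, {"dx": 0, "dy": -1, "dz": 1, "ax": 0, "ay": 0, "az": 0, "gripper": 0.5}])

```text
time: 15.95
eef_pos: [0.5472, 0.032, 0.1919]
tcp_rot: [0.44, 0.88, 0.076, -0.159]
contact_force: [-0.6, 0.2, -0.3]
opening: 0.752
finger_force: 0.0
```

```bash
sed -i 's/-(.006+back)/-(-.019+back)/' kin.py; python3 - <<'E'
from seat import *
axis(1)
s=get_state();q=np.array(s['qpos'])
for n,x,A in[("hi",tcp(TA+[0,0,G],GR,.13)+[0,0,.06],GR),("pre",tcp(TA+[0,0,G],GR,.11),GR),("grasp",tcp(TA+[0,0,G],GR),GR)]+[("aboveR",tcp(laypt(-1,.1,.01),LAY),LAY),("lay",tcp(laypt(-1),LAY),LAY)]:
    q,e=ik(x,A,q); print(n,x.round(4),round(e,4),q.round(2),np.minimum(q-lo,hi-q).min().round(2))
delta(tcp(TA+[0,0,G],GR,.13)+[0,0,.06],GR)
E
```

```text
top 423 foot y,z 0.0002 0.0621 slopes y,z -0.0029 0.0023 +- [0.0003 0.0046 0.0002 0.0032]
   cap end x [-0.1269 -0.1258] 38
scene 304 foot y,z 0.0004 0.0618 slopes y,z -0.0037 -0.0023 +- [0.0005 0.0058 0.0003 0.0043]
   cap end x [-0.1597 -0.1591] 93
hi [ 0.5521 -0.0819  0.2489] 0.0 [-0.15 -0.18  2.1  -0.57  0.84 -0.49] 0.38
pre [ 0.5591 -0.091   0.1725] 0.0 [-0.17 -0.08  2.16 -0.65  0.7  -0.39] 0.32
grasp [ 0.5973 -0.1412  0.0824] 0.0 [-0.25  0.15  2.11 -0.79  0.52 -0.27] 0.28
aboveR [0.656  0.1554 0.0891] 0.0 [-0.14  0.75  1.39  0.63  1.76 -0.92] 1.05
lay [0.65   0.1634 0.0511] 0.0 [-0.13  0.79  1.4   0.63  1.71 -0.95] 1.08
d [ 0.045 -0.968  0.48 ] a [-0.489 -0.375  0.004]
```

Tube_b is now seated properly: its foot is within 0.4 mm and its slope is about 0. Next is tube_a, going 25 mm deeper.

Request:
jog_arm(increments=[{"dx": 0, "dy": -0.15, "dz": 0.15, "ax": -0.07, "ay": -0.05, "az": 0, "gripper": 0.5}, {"dx": 0.02, "dy": -0.35, "dz": 0.3, "ax": -0.14, "ay": -0.11, "az": 0, "gripper": 0.5}, {"dx": 0.04, "dy": -0.55, "dz": 0.48, "ax": -0.21, "ay": -0.16, "az": 0, "gripper": 0.5}, {"dx": 0.045, "dy": -0.75, "dz": 0.48, "ax": -0.28, "ay": -0.22, "az": 0, "gripper": 0.5}, {"dx": 0.045, "dy": -0.97, "dz": 0.48, "ax": -0.35, "ay": -0.27, "az": 0, "gripper": 0.5}, {"dx": 0.045, "dy": -0.97, "dz": 0.48, "ax": -0.42, "ay": -0.32, "az": 0, "gripper": 0.5}, {"dx": 0.045, "dy": -0.97, "dz": 0.48, "ax": -0.489, "ay": -0.375, "az": 0.004, "gripper": 0.5}, {"dx": 0.045, "dy": -0.97, "dz": 0.48, "ax": -0.489, "ay": -0.375, "az": 0.004, "gripper": 0.5}, {"dx": 0.045, "dy": -0.97, "dz": 0.48, "ax": -0.489, "ay": -0.375, "az": 0.004, "gripper": 0.5}])

```text
time: 16.95
eef_pos: [0.5523, -0.081, 0.2489]
tcp_rot: [0.422, 0.855, -0.133, 0.269]
contact_force: [0.9, -0.8, 0.4]
opening: 0.751
finger_force: 0.0
```

```bash
python3 -c "
from seat import *
delta(tcp(TA+[0,0,G],GR,.11),GR)
delta(tcp(TA+[0,0,G],GR,.05),GR)
delta(tcp(TA+[0,0,G],GR,.002),GR)
axis(1)"
```

```text
d [ 0.056 -0.083 -0.636] a [-0.    -0.001 -0.002]
d [ 0.23  -0.311 -1.046] a [-0.    -0.001 -0.002]
d [ 0.369 -0.494 -1.373] a [-0.    -0.001 -0.002]
top 431 foot y,z 0.0004 0.0616 slopes y,z -0.0006 -0.0041 +- [0.0003 0.0044 0.0002 0.0032]
   cap end x [-0.1409 -0.1403] 89
scene 303 foot y,z 0.0003 0.0621 slopes y,z -0.004 0.0016 +- [0.0004 0.0057 0.0003 0.0039]
   cap end x [-0.1386 -0.1384] 58
```

Request:
jog_arm(increments=[{"dx": 0.02, "dy": -0.03, "dz": -0.3, "ax": 0, "ay": 0, "az": 0, "gripper": 0.5}, {"dx": 0.056, "dy": -0.083, "dz": -0.6, "ax": 0, "ay": 0, "az": 0, "gripper": 0.5}, {"dx": 0.13, "dy": -0.17, "dz": -0.8, "ax": 0, "ay": 0, "az": 0, "gripper": 0.5}, {"dx": 0.21, "dy": -0.285, "dz": -1, "ax": 0, "ay": 0, "az": 0, "gripper": 0.5}, {"dx": 0.21, "dy": -0.285, "dz": -1, "ax": 0, "ay": 0, "az": 0, "gripper": 0.5}, {"dx": 0.21, "dy": -0.285, "dz": -1, "ax": 0, "ay": 0, "az": 0, "gripper": 0.5}])

```text
time: 17.65
eef_pos: [0.5785, -0.1177, 0.13]
tcp_rot: [0.424, 0.854, -0.134, 0.27]
contact_force: [-1.2, 0.3, 0.7]
opening: 0.75
finger_force: 0.0
```

```bash
python3 -c "
from seat import *
delta(tcp(TA+[0,0,G],GR,.002),GR)"
```

```text
d [ 0.151 -0.188 -0.383] a [0.001 0.001 0.001]
```

Request:
jog_arm(increments=[{"dx": 0.05, "dy": -0.065, "dz": -0.13, "ax": 0, "ay": 0, "az": 0, "gripper": 0.5}, {"dx": 0.1, "dy": -0.13, "dz": -0.26, "ax": 0, "ay": 0, "az": 0, "gripper": 0.5}, {"dx": 0.148, "dy": -0.19, "dz": -0.383, "ax": 0, "ay": 0, "az": 0, "gripper": 0.5}, {"dx": 0.148, "dy": -0.19, "dz": -0.383, "ax": 0, "ay": 0, "az": 0, "gripper": 0.5}, {"dx": 0.148, "dy": -0.19, "dz": -0.383, "ax": 0, "ay": 0, "az": 0, "gripper": 0.5}])

```text
time: 18.15
eef_pos: [0.5965, -0.1397, 0.0855]
tcp_rot: [0.423, 0.854, -0.134, 0.272]
contact_force: [0.3, -0.1, 0.7]
opening: 0.752
finger_force: 0.0
```

Request:
jog_arm(increments=[{"dx": 0, "dy": 0, "dz": 0, "ax": 0, "ay": 0, "az": 0, "gripper": -1}, {"dx": 0, "dy": 0, "dz": 0, "ax": 0, "ay": 0, "az": 0, "gripper": -1}, {"dx": 0, "dy": 0, "dz": 0, "ax": 0, "ay": 0, "az": 0, "gripper": -1}, {"dx": 0, "dy": 0, "dz": 0, "ax": 0, "ay": 0, "az": 0, "gripper": -1}, {"dx": 0, "dy": 0, "dz": 0, "ax": 0, "ay": 0, "az": 0, "gripper": -1}, {"dx": 0, "dy": 0, "dz": 0, "ax": 0, "ay": 0, "az": 0, "gripper": -1}], force=60)

```text
time: 18.75
eef_pos: [0.5962, -0.1401, 0.0854]
tcp_rot: [0.423, 0.854, -0.134, 0.271]
contact_force: [-3.4, 0.4, 6.7]
opening: 0.333
finger_force: 58.1
```

Request:
jog_arm(increments=[{"dx": 0, "dy": 0, "dz": 0.1, "ax": 0, "ay": 0, "az": 0, "gripper": -1}, {"dx": 0, "dy": 0, "dz": 0.4, "ax": 0, "ay": 0, "az": 0, "gripper": -1}, {"dx": 0, "dy": 0, "dz": 0.7, "ax": 0, "ay": 0, "az": 0, "gripper": -1}, {"dx": 0, "dy": 0, "dz": 1, "ax": 0, "ay": 0, "az": 0, "gripper": -1}, {"dx": 0, "dy": 0, "dz": 1, "ax": 0, "ay": 0, "az": 0, "gripper": -1}])

```text
time: 19.25
eef_pos: [0.599, -0.1402, 0.2112]
tcp_rot: [0.423, 0.853, -0.132, 0.276]
contact_force: [0.6, -0.2, -0.7]
opening: 0.338
finger_force: 58.6
```

Request:
jog_arm(increments=[{"dx": 0.05, "dy": 0.1, "dz": 0.2, "ax": 0, "ay": 0, "az": 0, "gripper": -1}, {"dx": 0.1, "dy": 0.25, "dz": 0.4, "ax": 0.07, "ay": 0.05, "az": 0, "gripper": -1}, {"dx": 0.15, "dy": 0.45, "dz": 0.5, "ax": 0.14, "ay": 0.105, "az": 0, "gripper": -1}, {"dx": 0.2, "dy": 0.65, "dz": 0.5, "ax": 0.21, "ay": 0.16, "az": 0, "gripper": -1}, {"dx": 0.2, "dy": 0.8, "dz": 0.5, "ax": 0.28, "ay": 0.21, "az": 0, "gripper": -1}, {"dx": 0.2, "dy": 0.9, "dz": 0.5, "ax": 0.35, "ay": 0.265, "az": 0, "gripper": -1}, {"dx": 0.2, "dy": 1, "dz": 0.5, "ax": 0.4, "ay": 0.305, "az": 0, "gripper": -1}, {"dx": 0.2, "dy": 1, "dz": 0.5, "ax": 0.4, "ay": 0.305, "az": 0, "gripper": -1}])

```text
time: 20.05
eef_pos: [0.6199, -0.0203, 0.261]
tcp_rot: [0.443, 0.892, 0.039, -0.081]
contact_force: [0.1, 0.3, -1.0]
opening: 0.338
finger_force: 58.7
```

```bash
python3 -c "
from kin import *
delta(tcp(laypt(-1,.2,.03),LAY),LAY)"
```

```text
d [ 0.402  1.332 -0.599] a [0.396 0.3   0.   ]
```

Request:
jog_arm(increments=[{"dx": 0.05, "dy": 0.1, "dz": 0, "ax": 0.06, "ay": 0.045, "az": 0, "gripper": -1}, {"dx": 0.15, "dy": 0.3, "dz": 0, "ax": 0.13, "ay": 0.1, "az": 0, "gripper": -1}, {"dx": 0.25, "dy": 0.5, "dz": 0, "ax": 0.2, "ay": 0.15, "az": 0, "gripper": -1}, {"dx": 0.35, "dy": 0.7, "dz": -0.1, "ax": 0.27, "ay": 0.205, "az": 0, "gripper": -1}, {"dx": 0.4, "dy": 0.85, "dz": -0.2, "ax": 0.33, "ay": 0.25, "az": 0, "gripper": -1}, {"dx": 0.4, "dy": 1, "dz": -0.3, "ax": 0.396, "ay": 0.3, "az": 0, "gripper": -1}, {"dx": 0.4, "dy": 1, "dz": -0.4, "ax": 0.396, "ay": 0.3, "az": 0, "gripper": -1}, {"dx": 0.4, "dy": 1, "dz": -0.4, "ax": 0.396, "ay": 0.3, "az": 0, "gripper": -1}])

```text
time: 20.85
eef_pos: [0.6661, 0.1002, 0.2116]
tcp_rot: [0.395, 0.795, 0.203, -0.414]
contact_force: [0.6, -1.1, -0.7]
opening: 0.332
finger_force: 58.8
```

```bash
sed -i 's/+.006\*R/-.019*R/' tube.py; python3 - <<'E'
from tube import *
look("top",None,.115,.03); look("scene",None,.115,.03)
delta(tcp(laypt(-1,.12,.014),LAY),LAY)
E
```

```text
top gp [0.6755 0.0879 0.2225] pitch slope 0.0042 z at gp 0.2188 yaw slope 0.0053 lat at gp -0.0005 foot a 0.0993 12
scene gp [0.6763 0.0877 0.2255] pitch slope 0.0043 z at gp 0.2218 yaw slope 0.0042 lat at gp -0.0006 foot a 0.101 12
d [-0.076  0.436 -0.896] a [0.002 0.003 0.   ]
```

Request:
jog_arm(increments=[{"dx": -0.02, "dy": 0.1, "dz": -0.1, "ax": 0, "ay": 0, "az": 0, "gripper": -1}, {"dx": -0.05, "dy": 0.25, "dz": -0.25, "ax": 0, "ay": 0, "az": 0, "gripper": -1}, {"dx": -0.076, "dy": 0.4, "dz": -0.4, "ax": 0, "ay": 0, "az": 0, "gripper": -1}, {"dx": -0.076, "dy": 0.436, "dz": -0.55, "ax": 0, "ay": 0, "az": 0, "gripper": -1}, {"dx": -0.076, "dy": 0.436, "dz": -0.7, "ax": 0, "ay": 0, "az": 0, "gripper": -1}, {"dx": -0.076, "dy": 0.436, "dz": -0.85, "ax": 0, "ay": 0, "az": 0, "gripper": -1}, {"dx": -0.076, "dy": 0.436, "dz": -0.95, "ax": 0, "ay": 0, "az": 0, "gripper": -1}, {"dx": -0.076, "dy": 0.436, "dz": -1, "ax": 0, "ay": 0, "az": 0, "gripper": -1}, {"dx": -0.076, "dy": 0.436, "dz": -1, "ax": 0, "ay": 0, "az": 0, "gripper": -1}])

```text
time: 21.85
eef_pos: [0.6582, 0.152, 0.0945]
tcp_rot: [0.394, 0.795, 0.205, -0.413]
contact_force: [0.9, -0.1, -0.5]
opening: 0.335
finger_force: 58.8
```

```bash
cat > gp.py <<'E'
from kin import *; from plant import get_state
s=get_state(); gp=np.array(s['eef_pos'])-.019*R.from_quat(s['tcp_rot']).as_matrix()[:,2]
print("gp carrier x,y,z",((gp-O)@u).round(4),((gp-O)@v).round(4),gp[2].round(4)); delta(tcp(laypt(-1,.0657,.012),LAY),LAY)
E
python3 gp.py
```

```text
gp carrier x,y,z -0.112 -0.0417 0.1054
d [-0.008  0.015 -0.331] a [0.    0.001 0.001]
```

Request:
jog_arm(increments=[{"dx": 0, "dy": 0, "dz": -0.06, "ax": 0, "ay": 0, "az": 0, "gripper": -1}, {"dx": 0, "dy": 0, "dz": -0.13, "ax": 0, "ay": 0, "az": 0, "gripper": -1}, {"dx": 0, "dy": 0, "dz": -0.2, "ax": 0, "ay": 0, "az": 0, "gripper": -1}, {"dx": 0, "dy": 0, "dz": -0.25, "ax": 0, "ay": 0, "az": 0, "gripper": -1}, {"dx": 0, "dy": 0, "dz": -0.28, "ax": 0, "ay": 0, "az": 0, "gripper": -1}, {"dx": 0, "dy": 0, "dz": -0.3, "ax": 0, "ay": 0, "az": 0, "gripper": -1}, {"dx": 0, "dy": 0, "dz": -0.31, "ax": 0, "ay": 0, "az": 0, "gripper": -1}, {"dx": 0, "dy": 0, "dz": -0.31, "ax": 0, "ay": 0, "az": 0, "gripper": -1}])

```text
time: 22.65
eef_pos: [0.6586, 0.1526, 0.0586]
tcp_rot: [0.394, 0.796, 0.205, -0.412]
contact_force: [1.0, -1.0, -0.8]
opening: 0.336
finger_force: 58.8
```

Request:
jog_arm(increments=[{"dx": 0, "dy": 0, "dz": -0.008, "ax": 0, "ay": 0, "az": 0, "gripper": -1}, {"dx": 0, "dy": 0, "dz": -0.016, "ax": 0, "ay": 0, "az": 0, "gripper": -1}, {"dx": 0, "dy": 0, "dz": -0.016, "ax": 0, "ay": 0, "az": 0, "gripper": -1}])

```text
time: 22.95
eef_pos: [0.6585, 0.1526, 0.0567]
tcp_rot: [0.394, 0.796, 0.205, -0.412]
contact_force: [-0.3, -0.1, -0.8]
opening: 0.332
finger_force: 58.8
```

Request:
jog_arm(increments=[{"dx": 0, "dy": 0, "dz": -0.008, "ax": 0, "ay": 0, "az": 0, "gripper": -1}, {"dx": 0, "dy": 0, "dz": -0.015, "ax": 0, "ay": 0, "az": 0, "gripper": -1}, {"dx": 0, "dy": 0, "dz": -0.015, "ax": 0, "ay": 0, "az": 0, "gripper": -1}])

```text
time: 23.25
eef_pos: [0.6585, 0.1525, 0.0554]
tcp_rot: [0.394, 0.795, 0.206, -0.413]
contact_force: [-1.2, 0.2, 0.1]
opening: 0.333
finger_force: 58.7
```

Request:
jog_arm(increments=[{"dx": 0, "dy": 0, "dz": -0.008, "ax": 0, "ay": 0, "az": 0, "gripper": -1}, {"dx": 0, "dy": 0, "dz": -0.008, "ax": 0, "ay": 0, "az": 0, "gripper": -1}])

```text
time: 23.45
eef_pos: [0.6586, 0.1525, 0.0551]
tcp_rot: [0.393, 0.795, 0.206, -0.413]
contact_force: [-1.4, -1.0, 3.9]
opening: 0.331
finger_force: 58.7
```

```bash
python3 gp.py; python3 -c "
from seat import *
axis(-1)"
```

```text
gp carrier x,y,z -0.1118 -0.0422 0.066
d [-0.011  0.011 -0.002] a [-0.     0.002 -0.   ]
top 393 foot y,z -0.0003 0.0631 slopes y,z 0.0031 0.005 +- [0.0004 0.006  0.0003 0.0042]
   cap end x [-0.1592 -0.158 ] 122
scene 365 foot y,z -0.0014 0.0633 slopes y,z -0.0208 -0.0001 +- [0.0006 0.0075 0.0004 0.005 ]
   cap end x [-0.1581 -0.157 ] 31
```

Request:
jog_arm(increments=[{"dx": -0.01, "dy": 0.013, "dz": 0, "ax": 0, "ay": 0, "az": 0, "gripper": -1}, {"dx": -0.02, "dy": 0.027, "dz": 0, "ax": 0, "ay": 0, "az": 0, "gripper": -1}, {"dx": -0.03, "dy": 0.04, "dz": 0, "ax": 0, "ay": 0, "az": 0, "gripper": -1}, {"dx": -0.04, "dy": 0.053, "dz": 0, "ax": 0, "ay": 0, "az": 0, "gripper": -1}, {"dx": -0.048, "dy": 0.063, "dz": 0, "ax": 0, "ay": 0, "az": 0, "gripper": -1}, {"dx": -0.048, "dy": 0.063, "dz": 0, "ax": 0, "ay": 0, "az": 0, "gripper": -1}])

```text
time: 24.15
eef_pos: [0.6527, 0.1586, 0.0543]
tcp_rot: [0.394, 0.796, 0.204, -0.412]
contact_force: [-2.3, -5.8, 4.1]
opening: 0.333
finger_force: 59.2
```

Request:
jog_arm(increments=[{"dx": -0.005, "dy": 0.007, "dz": 0, "ax": 0, "ay": 0, "az": 0, "gripper": -1}, {"dx": -0.01, "dy": 0.013, "dz": 0, "ax": 0, "ay": 0, "az": 0, "gripper": -1}, {"dx": -0.01, "dy": 0.013, "dz": 0, "ax": 0, "ay": 0, "az": 0, "gripper": -1}])

```text
time: 24.45
eef_pos: [0.6516, 0.16, 0.0543]
tcp_rot: [0.394, 0.796, 0.204, -0.412]
contact_force: [-1.7, -5.9, 4.7]
opening: 0.332
finger_force: 59.2
```

Request:
jog_arm(increments=[{"dx": -0.005, "dy": 0.007, "dz": 0, "ax": 0, "ay": 0, "az": 0, "gripper": -1}, {"dx": -0.01, "dy": 0.013, "dz": 0, "ax": 0, "ay": 0, "az": 0, "gripper": -1}, {"dx": -0.01, "dy": 0.013, "dz": 0, "ax": 0, "ay": 0, "az": 0, "gripper": -1}])

```text
time: 24.75
eef_pos: [0.6512, 0.1605, 0.0543]
tcp_rot: [0.394, 0.796, 0.204, -0.41]
contact_force: [0.4, -9.3, 4.7]
opening: 0.333
finger_force: 59.4
```

Request:
jog_arm(increments=[{"dx": -0.005, "dy": 0.007, "dz": 0, "ax": 0, "ay": 0, "az": 0, "gripper": -1}, {"dx": -0.005, "dy": 0.007, "dz": 0, "ax": 0, "ay": 0, "az": 0, "gripper": -1}])

```text
time: 24.95
eef_pos: [0.6512, 0.1605, 0.0544]
tcp_rot: [0.395, 0.797, 0.204, -0.41]
contact_force: [1.5, -11.5, 4.1]
opening: 0.335
finger_force: 59.5
```

```bash
python3 gp.py; python3 -c "
from seat import *
axis(-1)"
```

```text
gp carrier x,y,z -0.1009 -0.0412 0.0654
d [ 0.05  -0.056  0.004] a [0.004 0.005 0.001]
top 424 foot y,z 0.0006 0.0622 slopes y,z 0.0068 0.0016 +- [0.0004 0.0062 0.0003 0.0043]
   cap end x [-0.1592 -0.1585] 125
scene 387 foot y,z 0.0 0.0617 slopes y,z -0.0143 -0.0079 +- [0.0006 0.0093 0.0004 0.0066]
   cap end x [-0.1592 -0.1591] 23
```

Request:
jog_arm(increments=[{"dx": 0.008, "dy": -0.01, "dz": 0, "ax": 0, "ay": 0, "az": 0, "gripper": -1}, {"dx": 0.008, "dy": -0.01, "dz": 0, "ax": 0, "ay": 0, "az": 0, "gripper": -0.25}, {"dx": 0.008, "dy": -0.01, "dz": 0, "ax": 0, "ay": 0, "az": 0, "gripper": -0.1}, {"dx": 0.008, "dy": -0.01, "dz": 0, "ax": 0, "ay": 0, "az": 0, "gripper": 0.1}, {"dx": 0.008, "dy": -0.01, "dz": 0, "ax": 0, "ay": 0, "az": 0, "gripper": 0.3}, {"dx": 0.008, "dy": -0.01, "dz": 0, "ax": 0, "ay": 0, "az": 0, "gripper": 0.3}, {"dx": 0.008, "dy": -0.01, "dz": 0, "ax": 0, "ay": 0, "az": 0, "gripper": 0.3}])

```text
time: 25.75
eef_pos: [0.6507, 0.1632, 0.0538]
tcp_rot: [0.394, 0.796, 0.205, -0.412]
contact_force: [0.1, 0.8, -0.1]
opening: 0.649
finger_force: 0.0
```

Request:
jog_arm(increments=[{"dx": 0.08, "dy": -0.11, "dz": 0.1, "ax": 0, "ay": 0, "az": 0, "gripper": 0.3}, {"dx": 0.2, "dy": -0.27, "dz": 0.24, "ax": 0, "ay": 0, "az": 0, "gripper": 0.3}, {"dx": 0.32, "dy": -0.43, "dz": 0.38, "ax": 0, "ay": 0, "az": 0, "gripper": 0.3}, {"dx": 0.44, "dy": -0.58, "dz": 0.52, "ax": 0, "ay": 0, "az": 0, "gripper": 0.3}, {"dx": 0.5, "dy": -0.65, "dz": 0.8, "ax": 0, "ay": 0, "az": 0, "gripper": 0.3}, {"dx": 0.5, "dy": -0.65, "dz": 1, "ax": 0, "ay": 0, "az": 0, "gripper": 0.3}, {"dx": 0.5, "dy": -0.65, "dz": 1, "ax": 0, "ay": 0, "az": 0, "gripper": 0.3}])

```text
time: 26.45
eef_pos: [0.7132, 0.084, 0.1803]
tcp_rot: [0.393, 0.798, 0.207, -0.408]
contact_force: [-0.4, 0.1, 0.8]
opening: 0.653
finger_force: 0.0
```

```bash
python3 - <<'E'
from seat import *
axis(-1); axis(1)
for n in("top","scene"):
    W=pts(cam(n)); D=W-O; x=D@u;y=D@v;z=W[...,2]
    k=(z>.105)&(z<.13)&(abs(y)<.02)&(x>.01)&(x<.09); print(n,"pin",x[k].mean().round(4),y[k].mean().round(4),k.sum(),"ztop",np.percentile(z[k],95).round(4))
s=get_state();print(s['eef_pos'])
# push pin from behind: closed tips, tool down, fingers' y axis across (along v)
for nm,A in(("y along v",frame(np.array([0,0,-1.]),v)),("y along -v",frame(np.array([0,0,-1.]),-v)),("y along u",frame(np.array([0,0,-1.]),u))):
    for xc in(.085,.04):
        p=O+u*xc+[0,0,.10]; q,e=ik(p,A,[0,.3,1.7,.2,1.3,-.8]); print(nm,xc,round(e,3),q.round(2))
E
```

```text
top 422 foot y,z 0.0007 0.0624 slopes y,z 0.003 0.0086 +- [0.0004 0.0049 0.0003 0.0034]
   cap end x [-0.1409 -0.1405] 87
scene 450 foot y,z 0.0007 0.0624 slopes y,z 0.0017 0.0049 +- [0.0003 0.0041 0.0002 0.0033]
   cap end x [-0.139  -0.1389] 73
top 357 foot y,z 0.0003 0.0618 slopes y,z -0.0036 -0.0027 +- [0.0004 0.0059 0.0003 0.0041]
scene 304 foot y,z 0.0007 0.0622 slopes y,z -0.0 -0.0006 +- [0.0005 0.006  0.0003 0.0044]
   cap end x [-0.1385 -0.1383] 56
top pin 0.057 0.0023 44 ztop 0.1275
scene pin 0.0593 -0.0034 75 ztop 0.1254
[0.7096128  0.08559657 0.17192045]
y along v 0.085 0.0 [0.31 0.21 1.91 0.   1.03 2.8 ]
y along v 0.04 0.0 [0.24 0.23 1.89 0.   1.03 2.73]
y along -v 0.085 0.0 [ 0.31  0.21  1.91 -0.    1.03 -0.34]
y along -v 0.04 0.0 [ 0.24  0.23  1.89 -0.    1.03 -0.41]
y along u 0.085 0.0 [ 0.31  0.21  1.91 -0.    1.03 -1.91]
y along u 0.04 0.0 [ 0.24  0.23  1.89 -0.    1.03 -1.98]
```

Both tubes are seated alike: feet within 0.8 mm, slopes below 0.01, and cap ends about 140 mm from the stop plane. Next I push the bolt home from behind its grip pin.

```bash
python3 -c "
from kin import *
A=frame(np.array([0,0,-1.]),-v)
p=O+u*.092+[0,0,.18]; delta(p,A)"
```

```text
d [-1.656  1.592  0.067] a [-0.486 -0.371  0.   ]
```

Request:
jog_arm(increments=[{"dx": -0.3, "dy": 0.3, "dz": 0.25, "ax": -0.07, "ay": -0.05, "az": 0, "gripper": -1}, {"dx": -0.6, "dy": 0.55, "dz": 0.25, "ax": -0.14, "ay": -0.11, "az": 0, "gripper": -1}, {"dx": -0.85, "dy": 0.8, "dz": 0.25, "ax": -0.21, "ay": -0.16, "az": 0, "gripper": -1}, {"dx": -0.9, "dy": 0.9, "dz": 0.25, "ax": -0.28, "ay": -0.215, "az": 0, "gripper": -1}, {"dx": -0.95, "dy": 0.95, "dz": 0.25, "ax": -0.35, "ay": -0.27, "az": 0, "gripper": -1}, {"dx": -1, "dy": 1, "dz": 0.25, "ax": -0.42, "ay": -0.32, "az": 0, "gripper": -1}, {"dx": -1, "dy": 1, "dz": 0.25, "ax": -0.486, "ay": -0.371, "az": 0, "gripper": -1}, {"dx": -1, "dy": 1, "dz": 0.25, "ax": -0.486, "ay": -0.371, "az": 0, "gripper": -1}])

```text
time: 27.55
eef_pos: [0.5882, 0.2077, 0.2035]
tcp_rot: [0.441, 0.898, 0.0, 0.002]
contact_force: [0.2, -0.1, -0.2]
opening: -0.002
finger_force: 0.0
```

```bash
python3 -c "
from kin import *
A=frame(np.array([0,0,-1.]),-v)
delta(O+u*.092+[0,0,.18],A);delta(O+u*.092+[0,0,.104],A)"
```

```text
d [-0.645  0.575 -0.196] a [ 0.001  0.002 -0.004]
d [-0.645  0.575 -0.829] a [ 0.001  0.002 -0.004]
```

Request:
jog_arm(increments=[{"dx": -0.25, "dy": 0.22, "dz": 0, "ax": 0, "ay": 0, "az": 0, "gripper": -1}, {"dx": -0.5, "dy": 0.45, "dz": 0, "ax": 0, "ay": 0, "az": 0, "gripper": -1}, {"dx": -0.645, "dy": 0.575, "dz": -0.1, "ax": 0, "ay": 0, "az": 0, "gripper": -1}, {"dx": -0.645, "dy": 0.575, "dz": -0.2, "ax": 0, "ay": 0, "az": 0, "gripper": -1}, {"dx": -0.645, "dy": 0.575, "dz": -0.4, "ax": 0, "ay": 0, "az": 0, "gripper": -1}, {"dx": -0.645, "dy": 0.575, "dz": -0.6, "ax": 0, "ay": 0, "az": 0, "gripper": -1}, {"dx": -0.645, "dy": 0.575, "dz": -0.7, "ax": 0, "ay": 0, "az": 0, "gripper": -1}, {"dx": -0.645, "dy": 0.575, "dz": -0.78, "ax": 0, "ay": 0, "az": 0, "gripper": -1}, {"dx": -0.645, "dy": 0.575, "dz": -0.81, "ax": 0, "ay": 0, "az": 0, "gripper": -1}, {"dx": -0.645, "dy": 0.575, "dz": -0.81, "ax": 0, "ay": 0, "az": 0, "gripper": -1}])

```text
time: 28.55
eef_pos: [0.5137, 0.2736, 0.1066]
tcp_rot: [0.443, 0.896, 0.0, 0.002]
contact_force: [1.1, -0.0, 0.6]
opening: 0.001
finger_force: 0.0
```

```bash
python3 - <<'E'
from kin import *; from h import *
A=frame(np.array([0,0,-1.]),-v)
s=get_state();p=np.array(s['eef_pos']);print(s['contact_force'],"carrier",((p-O)@u).round(4),((p-O)@v).round(4),p[2])
delta(O+u*.076+[0,0,p[2]],A); delta(O+u*.044+[0,0,p[2]],A)
c=cam("scene"); cv2.imwrite("pics/b1.png",cv2.resize(c["frame"][150:300,290:470],None,fx=4,fy=4,interpolation=cv2.INTER_CUBIC))
E
```

```text
[ 1.14856444 -0.04393767  0.61505375] carrier 0.0878 -0.0004 0.10660492552546448
d [ 0.057 -0.08   0.   ] a [ 0.001  0.002 -0.001]
d [ 0.219 -0.293  0.   ] a [ 0.001  0.002 -0.001]
```

View pics/b1.png

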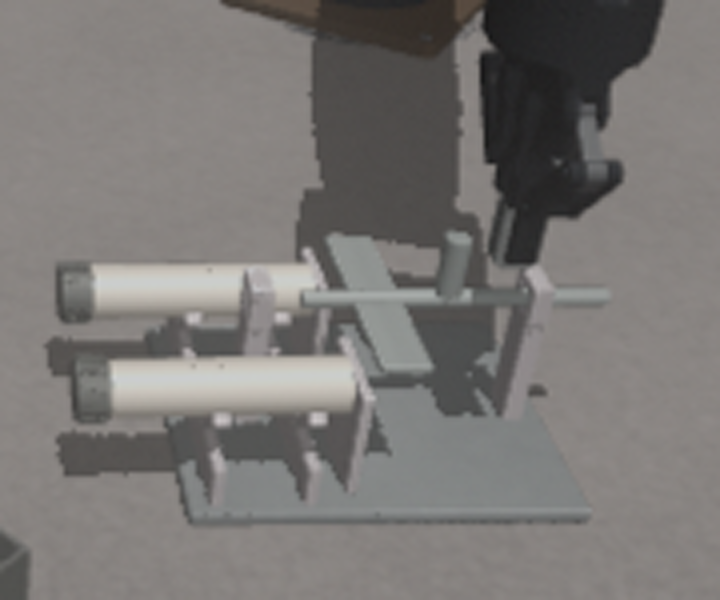

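Both tubes lie seated, and the closed tip at crop (515,262) stands behind the pin at (455,265), overlapping its upper half. Now I push.

Request:
jog_arm(increments=[{"dx": 0.02, "dy": -0.03, "dz": -0.025, "ax": 0, "ay": 0, "az": 0, "gripper": -1}, {"dx": 0.05, "dy": -0.07, "dz": -0.025, "ax": 0, "ay": 0, "az": 0, "gripper": -1}, {"dx": 0.08, "dy": -0.11, "dz": -0.025, "ax": 0, "ay": 0, "az": 0, "gripper": -1}, {"dx": 0.11, "dy": -0.15, "dz": -0.025, "ax": 0, "ay": 0, "az": 0, "gripper": -1}, {"dx": 0.14, "dy": -0.19, "dz": -0.025, "ax": 0, "ay": 0, "az": 0, "gripper": -1}, {"dx": 0.17, "dy": -0.23, "dz": -0.025, "ax": 0, "ay": 0, "az": 0, "gripper": -1}, {"dx": 0.2, "dy": -0.265, "dz": -0.025, "ax": 0, "ay": 0, "az": 0, "gripper": -1}, {"dx": 0.219, "dy": -0.293, "dz": -0.025, "ax": 0, "ay": 0, "az": 0, "gripper": -1}, {"dx": 0.219, "dy": -0.293, "dz": -0.025, "ax": 0, "ay": 0, "az": 0, "gripper": -1}])

```text
time: 29.5
eef_pos: [0.5402, 0.2383, 0.1039]
tcp_rot: [0.443, 0.896, 0.001, 0.002]
contact_force: [-0.2, 2.5, 0.7]
opening: -0.002
finger_force: 1.1
```

Request:
jog_arm(increments=[{"dx": 0.008, "dy": -0.01, "dz": 0, "ax": 0, "ay": 0, "az": 0, "gripper": -1}, {"dx": 0.015, "dy": -0.02, "dz": 0, "ax": 0, "ay": 0, "az": 0, "gripper": -1}, {"dx": 0.015, "dy": -0.02, "dz": 0, "ax": 0, "ay": 0, "az": 0, "gripper": -1}])

```text
time: 29.8
eef_pos: [0.5402, 0.2382, 0.1039]
tcp_rot: [0.443, 0.896, 0.001, -0.0]
contact_force: [-4.9, 8.5, 4.3]
opening: -0.001
finger_force: 4.7
```

```bash
cat > pin.py <<'E'
from seat import *
s=get_state();p=np.array(s['eef_pos']);print("carrier",((p-O)@u).round(4),((p-O)@v).round(4),s['contact_force'].round(1))
for n in("top","scene"):
    W=pts(cam(n)); D=W-O; x=D@u;y=D@v;z=W[...,2]
    k=(z>.08)&(z<.092)&(abs(abs(y)-.035)<.02)&(x>-.05)&(x<.04); print(n,"blade x",np.percentile(x[k],[2,98]).round(4),k.sum())
E
python3 pin.py
```

```text
carrier 0.0436 0.0 [-4.9  8.5  4.3]
top blade x [-0.0245  0.0007] 390
scene blade x [-0.0226  0.0024] 288
```

The bolt is at its end: force rises without motion and the blade's front edge is about 24 mm before the stops. I retreat and check.

Request:
jog_arm(increments=[{"dx": -0.03, "dy": 0.04, "dz": 0, "ax": 0, "ay": 0, "az": 0, "gripper": -1}, {"dx": -0.08, "dy": 0.11, "dz": 0, "ax": 0, "ay": 0, "az": 0, "gripper": -1}, {"dx": -0.08, "dy": 0.11, "dz": 0.2, "ax": 0, "ay": 0, "az": 0, "gripper": -1}, {"dx": -0.08, "dy": 0.11, "dz": 0.6, "ax": 0, "ay": 0, "az": 0, "gripper": -1}, {"dx": -0.08, "dy": 0.11, "dz": 1, "ax": 0, "ay": 0, "az": 0, "gripper": -1}, {"dx": -0.08, "dy": 0.11, "dz": 1, "ax": 0, "ay": 0, "az": 0, "gripper": -1}, {"dx": -0.08, "dy": 0.11, "dz": 1, "ax": 0, "ay": 0, "az": 0, "gripper": -1}])

```text
time: 30.6
eef_pos: [0.5325, 0.2496, 0.2254]
tcp_rot: [0.443, 0.897, 0.001, 0.004]
contact_force: [-0.6, 0.1, -0.5]
opening: -0.004
finger_force: 0.0
```

```bash
sed -i 's/(x<-.004)/(x<-.028)/' seat.py; python3 pin.py; python3 - <<'E'
from seat import *
axis(-1); axis(1); print(get_state()['contact_force'])
E
```

```text
carrier 0.0573 -0.0008 [-0.6  0.1 -0.5]
top blade x [-0.0244  0.0008] 392
scene blade x [-0.0228  0.0027] 291
top 370 foot y,z 0.0011 0.0621 slopes y,z 0.008 0.0037 +- [0.0005 0.0058 0.0003 0.0041]
   cap end x [-0.1409 -0.1405] 85
scene 397 foot y,z 0.0005 0.0626 slopes y,z 0.0006 0.0077 +- [0.0004 0.005  0.0003 0.0039]
   cap end x [-0.139  -0.1388] 79
top 380 foot y,z 0.0009 0.0624 slopes y,z 0.0069 0.0068 +- [0.0004 0.0055 0.0003 0.0041]
   cap end x [-0.1408 -0.1404] 87
scene 270 foot y,z 0.0008 0.0622 slopes y,z 0.0007 0.0019 +- [0.0006 0.0076 0.0005 0.0055]
   cap end x [-0.1386 -0.1384] 62
[-0.42632165  0.08470412 -0.09467906]
```

```bash
python3 -c "
from plant import job
print(job.sign_off())"
```

```text
the job is handed in; nothing more can be done
None
```

The job is handed in at about 31 s: both tall tubes lie in the grooves with their feet against the stops and the bolt pushed fully home by my camera and force readings, and no planned move came near the short tube or jar, though I did not re-measure those two; the sign-off returned no verdict.

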